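# Close-pack three hex nuts in the tray bay

## Robot

A 6-joint arm with a two-finger parallel gripper is mounted at the origin on a cart in front of the work surface, level with it; the furniture and walls round the work are solid. World frame = base frame: x ahead of the robot, y to its left, z up, the work surface at z = 0. Lengths are in m, angles in rad, forces in N, time in s.
With the tool pointing down it reaches from about 0.25 to 0.725 m from the base axis. Payload 4 kg.
Tool frame: the origin (TCP) lies where the fingers leave the gripper's body, on its centre line; the fingertips stand 73 mm ahead of it and the grasp point (between the pads) lies 54 mm ahead of it (bot.tip_reach is the z of the fingertips in the tool frame, in m); z points along the fingers, x is the direction in which the jaws open and shut, and the axes are right-handed (so a half turn about z gives the same grasp; the last joint's range is limited). The gripper opens to 85 mm and grips with 20 to 120 N. Pads are 22 mm wide; open, the fingers measure 114 mm over their backs; the gripper's body (76 mm by 85 mm) begins 54 mm behind the grasp point. The pads swing forward as they close: fully open they stand 13 mm farther back than shut.
Start: joints at [-1.216, 0.241, 0.005, 1.335, 0, 1.571], TCP at [0.174, -0.469, 0.304] pointing down, gripper open.
Joint ranges: [-2.72, 2.72], [-1.05, 1.87], [-1.09, 1.28], [-1.99, 2.15], [-1.42, 1.44], [-3.14, 3.14]. Speed limits (rad/s): [2.79, 2.79, 3.14, 3.14, 3.14, 3.14].

## Interface

Orientations are given as a unit quaternion [x, y, z, w].
In Python, from workcell import bot, vision, job_done gives the robot as it stands.
- The arm moves only by the tool drive_tool, never from a script. Its argument "steps" is one flat list of numbers, 7 for each row, row after row: the shift along the tool's x, y, z in m, then the turn, a rotation vector about the tool's x, y, z in degrees, then the closure, from -1 (fully open) to 1 (shut). A call has 1 to 8 rows; each row shifts and turns the commanded pose from where the row before left it, along the tool's axes as they then stand; what a row does not reach is not made up. A row lasts 1/12 s, in which the tool goes at most 41.7 mm and 7.16 degrees, less where a joint would pass 70% of its speed; a pose out of reach is approached as far as the arm can. A call is refused whole if a number of a shift passes 0.0417 or a number of a turn 7.16, either way. A call with a gripper value outside its range is refused whole. The fingers move at their own pace and stop on an object; the grip force is fixed at half the most. Time passes only in rows, so rows that do not move let the fingers close. It gives the time, the measured TCP pose, the force and the opening at its end, in the units of the state.
- bot.get_obs(): the state, without advancing time (a new reading comes with each control period).
- vision.camera(name): name is "scene" or "top" or "wrist"; returns (picture, depth): 480x640x3 uint8, red, green, blue; 480x640 float32, m along the optical axis (not along the pixel's ray), 0 where there is no reading.
- vision.camera_model(name): a dict with "mtx" (3x3 intrinsics, pixels), "D" ([k1, k2, p1, p2, k3] as OpenCV has them; the pictures are not rectified), "rvec" (rotation vector, rad) and "tvec" (3), from world to camera coordinates, as OpenCV has them. Camera axes: x right, y down, z forward; pixel columns grow to the right and rows downward; lengths in m; the calibration is good to about 2 mm. A picture is of the moment at which its call begins: read the wrist's pose just before it. camera_model takes no time and is no camera call; for the wrist camera it gives the pose at the moment of the call.
- job_done(): hands the job in, once; it reports no verdict.
The state is a dict: "clock": time; "joint_pos": joint angles; "joint_vel": joint speeds; "tau": joint torques, N m; "eef_pos": TCP position; "tool_rot": TCP orientation; "ft_force": force on the tool from outside, world axes, zero at the start; "ft_torque": the same for the moment, N m; "grip_width": finger opening in m.
Only numpy, scipy, OpenCV 4.12 (cv2) and the standard library are available. Lean on these libraries where they do the work, as an engineer would, in place of code of your own. Each camera call takes 0.05 s, during which the arm holds its last target.

## Task

Pack the three hex nuts flat in the bay at the back of the grey tray: a plain nut in each back corner with a flat face squarely against the back wall, and the domed cap nut nested into the V between them, so that its flat faces touch a flat face of each plain nut. Slide the nuts along the tray floor without lifting them, and leave the things around the tray where they are.

Things in the scene. Friction and masses are not known exactly. Their poses are not given: they have to be found in the camera images.
- bay_back (a point): middle of the inner face of the tray's back rim, at floor level (its z is the floor's). Frame: x level, out through the back wall (tray lies at x -230 to 0 mm), y to the tray's left, z up. Bay: the floor at y -61.6 to +61.6 mm, between two fixed fences 8 mm thick, 12 mm high, running 28 mm forward from the wall, their ends flared out to 42 mm. Packed centres: plain nuts x -21, y +/-36 to 37 mm; cap nut x -40 to -42, y 0
- tray: the shallow grey tray, fixed: inner floor 230 mm (its x) by 280 mm (its y), 4 mm above the bench; rim 6 mm thick, 12 mm above the floor; origin under its middle, x towards its back, where two short fences form the bay, which is open towards the front. Packed nuts all have two of their flats square to x
- nut_a_mid (a point): plain steel hex nut with a bore, 42 mm across flats (48.5 mm across corners, each flat 24.2 mm wide), 22 mm high, about 150 g, lying flat; this point is its centre, 11 mm above the tray floor; its x axis points level through the middle of a flat (flats every 60 degrees). Interchangeable with nut_b
- nut_b_mid (a point): plain steel hex nut with a bore, 42 mm across flats (48.5 mm across corners, each flat 24.2 mm wide), 22 mm high, about 150 g, lying flat; this point is its centre, 11 mm above the tray floor; its x axis points level through the middle of a flat (flats every 60 degrees). Interchangeable with nut_a
- cap_nut_mid (a point): steel cap nut: the same hexagon (42 mm across flats, 22 mm high) but closed by a round dome, 33 mm in diameter, that rises to 37 mm above the tray floor; about 200 g; this point is the centre of the hexagon, 11 mm above the tray floor; its x axis runs level through the middle of one flat face (other flats every 60 degrees)
- glasses: safety glasses lying to the left of the tray, 141x142x42 mm; leave alone; origin at its underside
- marker: white marker pen, 135 mm long, lying to the right of the tray's near end; leave alone; origin at its underside
- dust_brush: wooden-handled brush, 148 mm long, lying to the right of the tray's far end; leave alone; origin at its underside
Mind the look-alikes: they are no part of the job. What is shaped like the part that bears nut_b_mid but black is not meant. Leave any red look-alike of the part that bears nut_a_mid alone.

How it is judged:
By the outcome, as a careful person would: the job done as asked, in the order asked, and still so for the second after the job is handed in, with the robot touching nothing.
It also fails if it takes over 67 s, if anything falls off the work surface, if the arm or the gripper's body presses on something with over 40 N, if the wrist force passes 120 N, or if a joint passes its speed limit or range.

## Working session

There is one attempt and no reset: what is moved stays moved. The work goes in short steps, Python scripts to look and compute and a tool call to move; the robot and the scene stay as the last step left them, time stands still between calls to the robot, and variables do not carry over. Pictures are saved under pics/ and viewed, and the job is handed in when it is done.

Besides the shell and the picture viewer there is one more tool, called after ">>>" in YAML: its name, and indented under it one key for each argument. drive_tool: Moves the arm, as the interface text tells. Its arguments: {"type":"object","properties":{"steps":{"type":"array"}},"required":["steps"]}

```bash
ls; mkdir -p pics
cat > h.py <<'E'
import numpy as np, cv2
from workcell import bot, vision, job_done
def snap(n,f):
    m=vision.camera_model(n); p,d=vision.camera(n); cv2.imwrite('pics/'+f+'.png',p[:,:,::-1]); np.savez('pics/'+f+'.npz',p=p,d=d,**{k:np.array(v,float) for k,v in m.items()}); return p,d,m
def world(m,u,v,z):
    K=np.array(m['mtx'],float);D=np.array(m['D'],float);R=cv2.Rodrigues(np.array(m['rvec'],float))[0];t=np.array(m['tvec'],float).ravel()
    uv=cv2.undistortPoints(np.stack([np.atleast_1d(u),np.atleast_1d(v)],-1).astype(float).reshape(-1,1,2),K,D).reshape(-1,2)
    r=np.c_[uv,np.ones(len(uv))]@R; c=-R.T@t
    return c+r*((z-c[2])/r[:,2])[:,None]
E
python3 - <<'E'
from h import *
for n in('scene','top'): p,d,m=snap(n,n+'0'); print(n,m)
o=bot.get_obs();print(o)
E
```

```text
pics
scene {'mtx': array([[455.82092376,   0.        , 322.36364151],
       [  0.        , 455.82092376, 238.03496121],
       [  0.        ,   0.        ,   1.        ]]), 'D': array([-0.020394,  0.      ,  0.      ,  0.      ,  0.      ]), 'rvec': array([ 1.05467961, -1.97570911,  1.29332682]), 'tvec': array([0.51221282, 0.16021486, 0.66289388])}
top {'mtx': array([[529.82549545,   0.        , 320.63704119],
       [  0.        , 529.82549545, 252.47025491],
       [  0.        ,   0.        ,   1.        ]]), 'D': array([-0.11491438,  0.        ,  0.        ,  0.        ,  0.        ]), 'rvec': array([ 2.15746499, -2.10396422,  0.18113807]), 'tvec': array([0.20826035, 0.5541385 , 1.10798384])}
{'clock': 0.1, 'joint_pos': array([-1.21600176e+00,  2.41346846e-01,  3.88484703e-03,  1.33519305e+00,
       -1.60377710e-05,  1.57083116e+00]), 'joint_vel': array([-1.68873637e-03, -4.42374344e-05,  2.33529150e-03,  5.81395784e-04,
        9.86150808e-04, -3.97718132e-04]), 'tau': array([-7.00813052e-05, -3.73138011e+01,  2.53010023e+01,  1.08845081e-02,
        2.76771928e-06, -2.59438551e-06]), 'eef_pos': array([ 0.17355108, -0.46847069,  0.30310713]), 'tool_rot': array([ 8.20781310e-01, -5.71241786e-01, -7.67403086e-04, -5.24282728e-04]), 'ft_force': array([-0.36939887,  0.75424957,  1.30633938]), 'ft_torque': array([ 0.06121152, -0.00130815,  0.02491284]), 'grip_width': 0.08544325308484825}
```

View pics/top0.png

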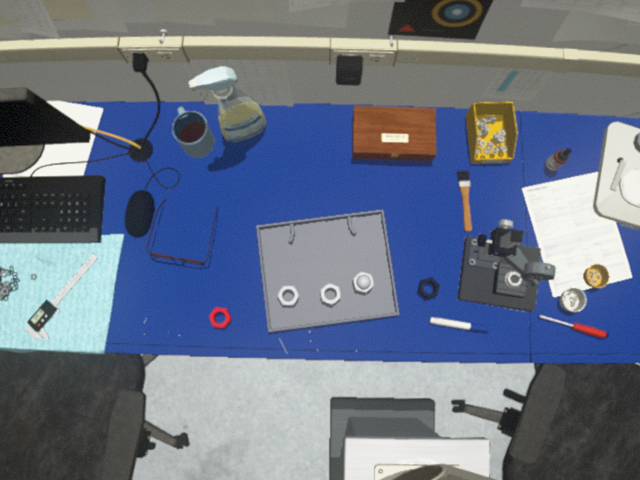

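View pics/scene0.png

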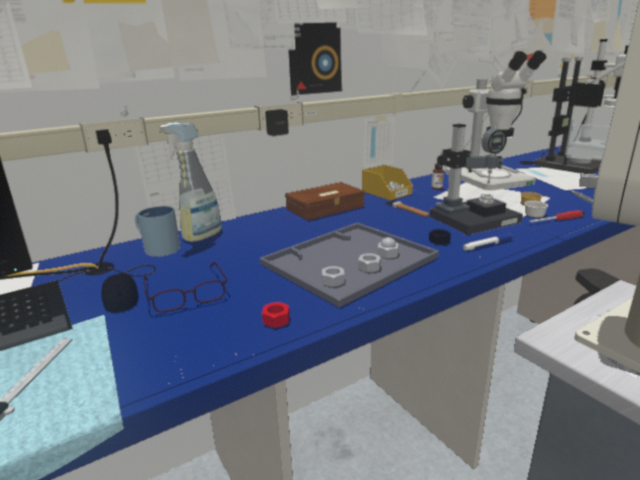

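The top view shows the tray (corners about 257,226 / 383,210 / 398,313 / 270,331), plain nuts at (288,296) and (330,295), and the cap nut at (363,282). The red nut (219,317) and black nut (429,288) lie outside the tray.

Run:
```python
from h import *
z=np.load('pics/top0.npz');p=z['p'][195:345,240:415,::-1]
cv2.imwrite('pics/topc.png',cv2.resize(p,None,fx=4,fy=4,interpolation=cv2.INTER_CUBIC))
pts=np.array([[257,226],[383,210],[398,313],[270,331]])
print(world(z,pts[:,0],pts[:,1],.016))
n=np.array([[288,296],[330,295],[363,282]]);print(world(z,n[:,0],n[:,1],.026))
snapm=vision.camera_model('wrist');print(snapm)
```

```text
[[0.61144202 0.36790335 0.016     ]
 [0.65597662 0.0826367  0.016     ]
 [0.42297413 0.0481591  0.016     ]
 [0.37667799 0.32887755 0.016     ]]
[[0.45378835 0.2913472  0.026     ]
 [0.45833804 0.19928712 0.026     ]
 [0.48880378 0.12721223 0.026     ]]
{'mtx': array([[391.86512021,   0.        , 318.6103662 ],
       [  0.        , 391.86512021, 250.16187246],
       [  0.        ,   0.        ,   1.        ]]), 'D': array([-0.06305406,  0.        ,  0.        ,  0.        ,  0.        ]), 'rvec': array([-2.35671087,  1.63986701,  0.26284432]), 'tvec': array([-0.49895106, -0.04073348,  0.37964136])}
```

View pics/topc.png

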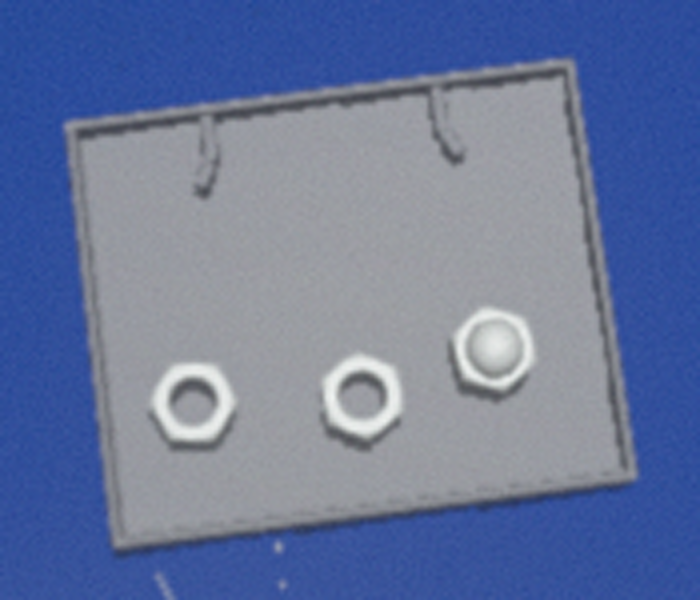

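```bash
cat >> h.py <<'E'
from scipy.spatial.transform import Rotation as Rn
def pts(z):
    d=z['d'];v,u=np.mgrid[0:480,0:640]
    K,D=z['mtx'],z['D'];R=cv2.Rodrigues(z['rvec'])[0]
    uv=cv2.undistortPoints(np.stack([u,v],-1).reshape(-1,1,2).astype(float),K,D).reshape(480,640,2)
    c=np.dstack([uv,np.ones((480,640))])*d[...,None]
    return (c-z['tvec'].ravel())@R
E
python3 - <<'E'
from h import *
z=np.load('pics/top0.npz');P=pts(z)
for a in [-.45,-.4,-.35,-.3,-.25,-.2,-.15,-.1,-.05]:
    for b in np.arange(.2,.6,.05):
        m=(abs(P[...,1]-a)<.025)&(abs(P[...,0]-b)<.025)&(z['d']>0)
        print('%.2f'%(np.percentile(P[...,2][m],99) if m.any() else np.nan),end=' ')
    print(a)
m=vision.camera_model('wrist');o=bot.get_obs()
R=cv2.Rodrigues(m['rvec'])[0];c=-R.T@m['tvec'];T=Rn.from_quat(o['tool_rot']).as_matrix()
print('cam in tool',T.T@(c-o['eef_pos']));print('axes of cam in tool (cols)',(T.T@R.T).round(3),bot.tip_reach)
E
```

```text
-0.23 -0.23 0.00 0.01 0.02 0.01 0.03 0.03 -0.45
-0.23 -0.10 0.00 0.01 0.02 0.03 0.03 0.03 -0.4
-0.10 -0.09 0.00 0.01 0.02 0.03 0.03 0.01 -0.35
-0.09 -0.10 0.00 0.01 0.01 0.03 0.01 0.01 -0.3
-0.10 -0.75 0.00 0.01 0.01 0.03 0.06 0.04 -0.25
-0.75 -0.74 0.00 0.01 0.01 0.06 0.25 0.17 -0.2
-0.75 -0.75 0.01 0.01 0.02 0.06 0.23 0.25 -0.15
-0.75 -0.75 0.00 0.01 0.02 0.04 0.04 0.18 -0.1
-0.75 -0.75 0.00 0.01 0.02 0.02 0.03 0.01 -0.05
cam in tool [-0.00032352 -0.0793151  -0.06979383]
axes of cam in tool (cols) [[ 1.    -0.     0.001]
 [-0.     0.95   0.311]
 [-0.001 -0.311  0.95 ]] 0.0726
```

```bash
cat >> h.py <<'E'
def plan(p1,yaw,n,g,p0=None,yaw0=None):
    o=bot.get_obs(); T=Rn.from_quat(o['tool_rot']).as_matrix()
    if p0 is None: p0=o['eef_pos']
    if yaw0 is None: yaw0=np.degrees(np.arctan2(T[1,0],T[0,0]))
    dp=(np.array(p1)-p0)/n; dy=((yaw-yaw0+90)%180-90)/n if n else 0
    print('p0',np.round(p0,4),'yaw0 %.2f'%yaw0)
    out=[]
    for i in range(n):
        a=np.radians(yaw0+dy*i); x=np.array([np.cos(a),np.sin(a),0]);y=np.array([np.sin(a),-np.cos(a),0])
        out+=[[round(float(dp@x),4),round(float(dp@y),4),round(float(-dp[2]),4),0,0,round(-dy,2),g]]
    for k in range(0,n,8): print(str(sum(out[k:k+8],[])))
    return np.array(p1),yaw
E
python3 - <<'E'
from h import *
plan([.512,.225,.23],9.3,19,-1)
E
```

```text
p0 [ 0.1736 -0.4685  0.3031] yaw0 -69.67
[-0.028, -0.0294, 0.0038, 0, 0, np.float64(-4.16), -1, -0.0258, -0.0313, 0.0038, 0, 0, np.float64(-4.16), -1, -0.0235, -0.0331, 0.0038, 0, 0, np.float64(-4.16), -1, -0.021, -0.0347, 0.0038, 0, 0, np.float64(-4.16), -1, -0.0185, -0.0362, 0.0038, 0, 0, np.float64(-4.16), -1, -0.0158, -0.0374, 0.0038, 0, 0, np.float64(-4.16), -1, -0.013, -0.0385, 0.0038, 0, 0, np.float64(-4.16), -1, -0.0102, -0.0393, 0.0038, 0, 0, np.float64(-4.16), -1]
[-0.0073, -0.0399, 0.0038, 0, 0, np.float64(-4.16), -1, -0.0044, -0.0404, 0.0038, 0, 0, np.float64(-4.16), -1, -0.0015, -0.0406, 0.0038, 0, 0, np.float64(-4.16), -1, 0.0015, -0.0406, 0.0038, 0, 0, np.float64(-4.16), -1, 0.0044, -0.0404, 0.0038, 0, 0, np.float64(-4.16), -1, 0.0073, -0.0399, 0.0038, 0, 0, np.float64(-4.16), -1, 0.0102, -0.0393, 0.0038, 0, 0, np.float64(-4.16), -1, 0.013, -0.0385, 0.0038, 0, 0, np.float64(-4.16), -1]
[0.0158, -0.0374, 0.0038, 0, 0, np.float64(-4.16), -1, 0.0184, -0.0362, 0.0038, 0, 0, np.float64(-4.16), -1, 0.021, -0.0348, 0.0038, 0, 0, np.float64(-4.16), -1]
```

>>> drive_tool:
  steps: [-0.028,-0.029,0.003,0,0,-4.2,-1,-0.026,-0.031,0.003,0,0,-4.2,-1,-0.023,-0.033,0.003,0,0,-4.2,-1,-0.021,-0.035,0.003,0,0,-4.2,-1,-0.018,-0.036,0.003,0,0,-4.2,-1,-0.016,-0.037,0.003,0,0,-4.2,-1,-0.013,-0.038,0.003,0,0,-4.2,-1,-0.01,-0.039,0.003,0,0,-4.2,-1]

```text
clock: 0.77
eef_pos: [0.3144, -0.1765, 0.2796]
tool_rot: [0.951, -0.308, -0.0, -0.0]
ft_force: [1.3, -0.1, 0.4]
grip_width: 0.0854
```

>>> drive_tool:
  steps: [-0.007,-0.04,0.004,0,0,-4.2,-1,-0.004,-0.04,0.004,0,0,-4.2,-1,-0.001,-0.04,0.004,0,0,-4.2,-1,0.001,-0.04,0.004,0,0,-4.2,-1,0.004,-0.04,0.004,0,0,-4.2,-1,0.007,-0.04,0.004,0,0,-4.2,-1,0.01,-0.039,0.004,0,0,-4.2,-1,0.013,-0.038,0.004,0,0,-4.2,-1]

```text
clock: 1.43
eef_pos: [0.4533, 0.1144, 0.2474]
tool_rot: [1.0, -0.019, -0.0, 0.0]
ft_force: [0.7, -0.6, 0.1]
grip_width: 0.0854
```

```bash
sed -i 's/round(-dy,2)/round(float(-dy),2)/' h.py
python3 - <<'E'
from h import *
plan([.512,.225,.23],9.3,4,-1)
E
```

```text
p0 [0.4533 0.1144 0.2474] yaw0 -2.22
[0.0136, -0.0282, 0.0043, 0, 0, -2.88, -1, 0.015, -0.0275, 0.0043, 0, 0, -2.88, -1, 0.0164, -0.0267, 0.0043, 0, 0, -2.88, -1, 0.0177, -0.0258, 0.0043, 0, 0, -2.88, -1]
```

>>> drive_tool:
  steps: [0.014,-0.028,0.004,0,0,-2.9,-1,0.015,-0.027,0.004,0,0,-2.9,-1,0.016,-0.027,0.004,0,0,-2.9,-1,0.018,-0.026,0.004,0,0,-2.9,-1,0,0,0,0,0,0,-1,0,0,0,0,0,0,-1]

```text
clock: 1.93
eef_pos: [0.5125, 0.2235, 0.2304]
tool_rot: [0.997, 0.081, -0.001, 0.001]
ft_force: [-1.0, 0.3, 0.5]
grip_width: 0.0853
```

Run:
```python
from h import *
p,d,m=snap('wrist','w1');o=bot.get_obs();print(o['eef_pos'],o['tool_rot'])
```

```text
[0.51203025 0.22245255 0.23082632] [ 9.96806916e-01  7.98374636e-02 -1.25071559e-03  6.22486036e-04]
```

View pics/w1.png

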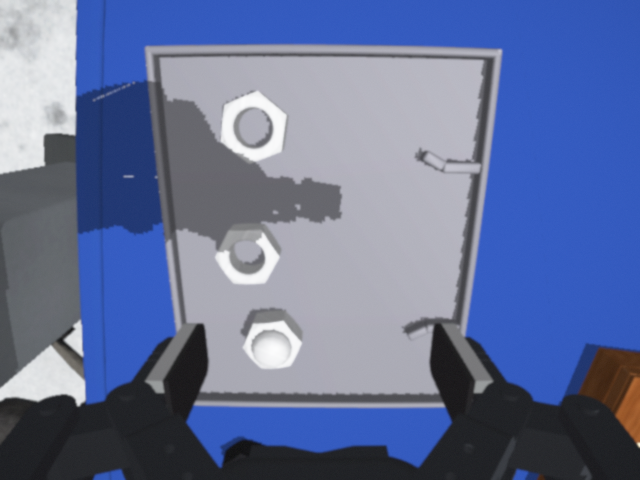

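```bash
cat >> h.py <<'E'
# rectify into provisional tray frame: origin O, yaw; px per mm s; image col = -y(right), row = -x (down)
O=np.array([.628,.2245]);YAW=9.3
def rect(z,h,xr=(-245,20),yr=(150,-150),s=2,O=O,YAW=YAW):
    a=np.radians(YAW);ex=np.array([np.cos(a),np.sin(a)]);ey=np.array([-np.sin(a),np.cos(a)])
    H=int((xr[1]-xr[0])*s);W=int((yr[0]-yr[1])*s)
    r,c=np.mgrid[0:H,0:W];tx=(xr[1]-r/s)/1000;ty=(yr[0]-c/s)/1000
    XY=O+tx[...,None]*ex+ty[...,None]*ey
    P=np.dstack([XY,np.full((H,W),h)]).reshape(-1,3)
    uv=cv2.projectPoints(P,z['rvec'],z['tvec'],z['mtx'],z['D'])[0].reshape(H,W,2).astype(np.float32)
    return cv2.remap(z['p'][:,:,::-1].copy(),uv[...,0],uv[...,1],cv2.INTER_CUBIC)
E
python3 - <<'E'
from h import *
z=np.load('pics/w1.npz')
for n,h in(('n',.026),('r',.016)): cv2.imwrite(f'pics/w1{n}.png',rect(z,h))
E
```

```text
(no output)
```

View pics/w1n.png

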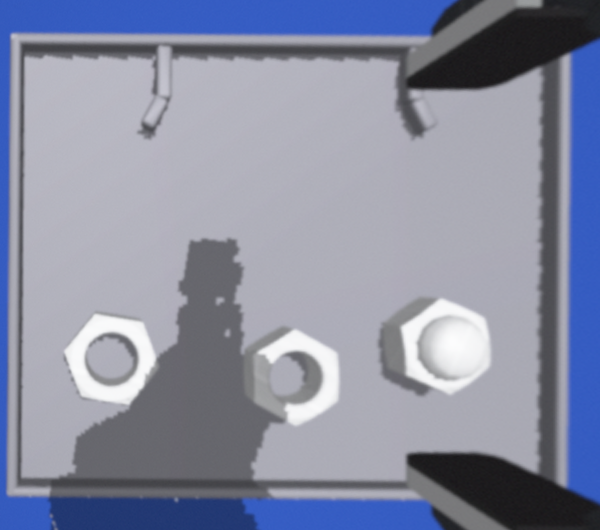

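View pics/w1r.png

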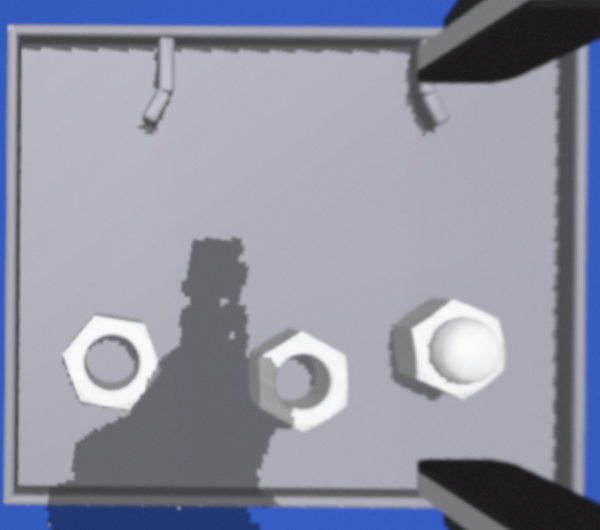

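Run:
```python
from h import *
z=np.load('pics/w1.npz');p=z['p'][:,:,::-1]
def c(u,v,w=24,f=8):
    return cv2.resize(p[v-w:v+w,u-w:u+w],None,fx=f,fy=f,interpolation=cv2.INTER_CUBIC)
a=np.hstack([c(152,55),c(492,58)]);b=np.hstack([c(190,400),c(450,400)])
cv2.imwrite('pics/cor.png',cv2.resize(np.vstack([a,b]),(768,576*4//3))[:600] if 0 else cv2.resize(np.vstack([a,b]),(600,600)))
```

```text
(no output)
```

View pics/cor.png

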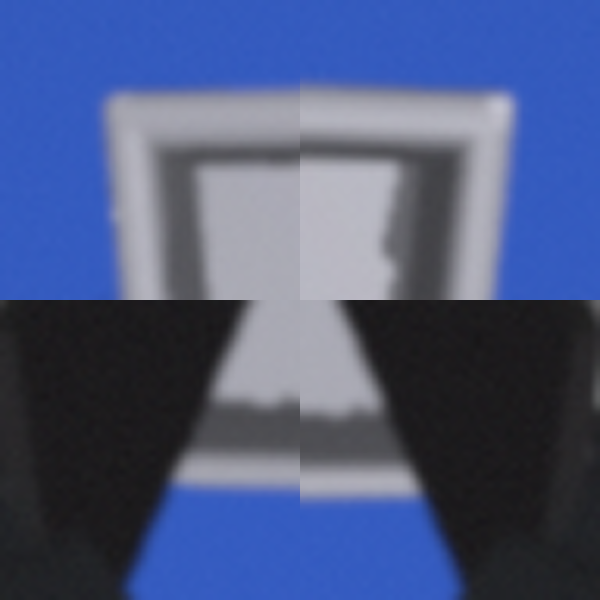

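```bash
cat > tray.py <<'E'
from h import *
from scipy.optimize import least_squares
def edgepts(z,sides):
    p=cv2.GaussianBlur(z['p'].astype(np.float32),(0,0),.7);s=p[...,2]-p[...,0]  # blue-red: blue bench ~ +130, tray ~10
    out=[]
    for name,(a,b,n) in sides.items():
        a=np.array(a,float);b=np.array(b,float);t=(b-a)/np.linalg.norm(b-a);nn=np.array([t[1],-t[0]])
        for f in np.linspace(0,1,n):
            q=a+(b-a)*f; k=np.arange(-9,9.01,.25); L=q+k[:,None]*nn
            v=cv2.remap(s,L[None,:,0].astype(np.float32),L[None,:,1].astype(np.float32),cv2.INTER_LINEAR)[0]
            hi,lo=v.max(),v.min()
            if hi-lo<70: continue
            mid=(hi+lo)/2; cr=np.where((v[:-1]-mid)*(v[1:]-mid)<=0)[0]
            if len(cr)!=1: continue
            i=cr[0];kk=k[i]+(mid-v[i])/(v[i+1]-v[i])*.25
            out.append((name,*(q+kk*nn)))
    return out
# sides in tray frame (bay_back origin): outer edges
SID={'B':(0,6),'F':(0,-236),'L':(1,146),'R':(1,-146)}
def fit(z,e,free=3,h=.016,O0=O,Y0=YAW):
    uv=np.array([[a[1],a[2]] for a in e]);nm=[a[0] for a in e]
    ax=np.array([SID[n][0] for n in nm]);val=np.array([SID[n][1] for n in nm])
    R0=cv2.Rodrigues(z['rvec'])[0]
    n=cv2.undistortPoints(uv.reshape(-1,1,2),z['mtx'],z['D']).reshape(-1,2);r=np.c_[n,np.ones(len(n))]@R0;c=-R0.T@z['tvec'].ravel()
    def res(q):
        # q: Ox,Oy(mm),yaw deg ; extra: dz(mm) , tilt x,y (deg) of camera
        rr=r; hh=h
        if free>3: hh=h+q[3]/1000
        if free>4: rr=r@Rn.from_rotvec(np.radians([q[4],q[5],0])).as_matrix().T
        P=c+rr*((hh-c[2])/rr[:,2])[:,None]
        a=np.radians(q[2]);d=(P[:,:2]*1000-q[:2])
        t=np.c_[d@[np.cos(a),np.sin(a)],d@[-np.sin(a),np.cos(a)]]
        return t[np.arange(len(ax)),ax]-val
    s=least_squares(res,np.r_[O0*1000,Y0,np.zeros(free-3)],loss='soft_l1',f_scale=.5)
    rs=res(s.x)
    return s.x,{k:(np.mean(rs[np.array(nm)==k]).round(2),np.std(rs[np.array(nm)==k]).round(2),nm.count(k)) for k in set(nm)}
E
python3 - <<'E'
from tray import *
z=np.load('pics/w1.npz')
e=edgepts(z,{'L':((155,47),(490,50),60),'B':((500,60),(470,300),50),'F':((147,55),(178,310),50),'R':((212,405),(432,406),40)})
for f in(3,4,6): print(f,fit(z,e,f))
zt=np.load('pics/top0.npz')
et=edgepts(zt,{'L':((258,232),(270,325),25),'B':((262,226),(378,211),30),'F':((275,330),(393,314),30),'R':((384,215),(397,308),25)})
for f in(3,4,6): print(f,fit(zt,et,f))
E
```

```text
3 (array([629.55851227, 226.07968482,   8.86803052]), {'L': (np.float64(-0.36), np.float64(0.05), 60), 'F': (np.float64(0.79), np.float64(0.1), 50), 'B': (np.float64(-0.78), np.float64(0.03), 50), 'R': (np.float64(0.9), np.float64(0.11), 40)})
4 (array([629.58391919, 225.80286944,   8.82981266,  -1.49251209]), {'L': (np.float64(0.1), np.float64(0.04), 60), 'F': (np.float64(0.15), np.float64(0.09), 50), 'B': (np.float64(-0.15), np.float64(0.04), 50), 'R': (np.float64(-0.16), np.float64(0.09), 40)})
6 (array([ 6.29111882e+02,  2.26964837e+02,  8.83419474e+00, -1.95449539e+00,
        1.92805686e-01,  8.15114201e-02]), {'L': (np.float64(0.02), np.float64(0.04), 60), 'F': (np.float64(0.02), np.float64(0.12), 50), 'B': (np.float64(-0.02), np.float64(0.06), 50), 'R': (np.float64(-0.03), np.float64(0.07), 40)})
3 (array([629.36620796, 225.94882728,   8.83586873]), {'L': (np.float64(0.31), np.float64(0.12), 25), 'F': (np.float64(-1.44), np.float64(0.35), 30), 'B': (np.float64(1.34), np.float64(0.1), 30), 'R': (np.float64(-0.31), np.float64(0.12), 25)})
4 (array([628.37672235, 226.02590399,   8.84578837,   7.14771706]), {'L': (np.float64(-0.58), np.float64(0.12), 25), 'F': (np.float64(-0.71), np.float64(0.35), 30), 'B': (np.float64(0.57), np.float64(0.1), 30), 'R': (np.float64(0.58), np.float64(0.12), 25)})
6 (array([ 5.75748752e+02,  1.96101629e+02,  8.96361949e+00, -4.16452832e-01,
       -1.45760580e+00,  2.56460825e+00]), {'L': (np.float64(-0.22), np.float64(0.37), 25), 'F': (np.float64(-0.23), np.float64(0.38), 30), 'B': (np.float64(0.16), np.float64(0.16), 30), 'R': (np.float64(0.22), np.float64(0.35), 25)})
```

```bash
cat >> tray.py <<'E'
from scipy.optimize import differential_evolution
def hexfit(g,x,y,s,x1,y0,bright=True,r=6,dth=30):
    G=cv2.GaussianBlur(g.astype(np.float32),(0,0),1.2)
    t=np.linspace(-11,11,40)
    def val(q,AF=42):
        i=[];o=[]
        for k in range(6):
            a=np.radians(q[2]+60*k);n=np.array([np.cos(a),np.sin(a)]);tt=np.array([-n[1],n[0]])
            for d,l in((-1.2,i),(1.2,o)): l.append(q[:2]+n*(AF/2+d)+t[:,None]*tt)
        f=lambda P:cv2.remap(G,((y0-P[:,1])*s).astype(np.float32)[None],((x1-P[:,0])*s).astype(np.float32)[None],cv2.INTER_LINEAR)[0]
        return -np.mean(np.clip(f(np.vstack(i))-f(np.vstack(o)),-10,60))
    R=differential_evolution(val,[(x-r,x+r),(y-r,y+r),(-dth,dth)],seed=1,popsize=20,tol=1e-6)
    return R.x,R.fun
E
python3 - <<'E'
from tray import *
z=np.load('pics/w1.npz');OO=np.array([.6294,.2260]);Y=8.84
im=rect(z,.0245,O=OO,YAW=Y,s=2)
g=cv2.cvtColor(im,cv2.COLOR_BGR2GRAY)
from h import rect
for nme,x,y in(('A',-160,95),('B',-169,5),('C',-154,-72)):
    q,f=hexfit(g,x,y,2,20,150); print(nme,q.round(2),round(f,1))
    c=[( (150-(q[1]+24.25*np.sin(np.radians(q[2]+30+60*k))))*2,(20-(q[0]+24.25*np.cos(np.radians(q[2]+30+60*k))))*2) for k in range(6)]
    cv2.polylines(im,[np.round(c).astype(int)],1,(0,0,255),1)
cv2.imwrite('pics/hex.png',im)
E
```

```text
A [-161.9    91.76   -8.9 ] -58.3
B [-170.61   -1.    -28.87] -48.5
C [-154.31  -76.91  -23.64] -54.9
```

View pics/hex.png

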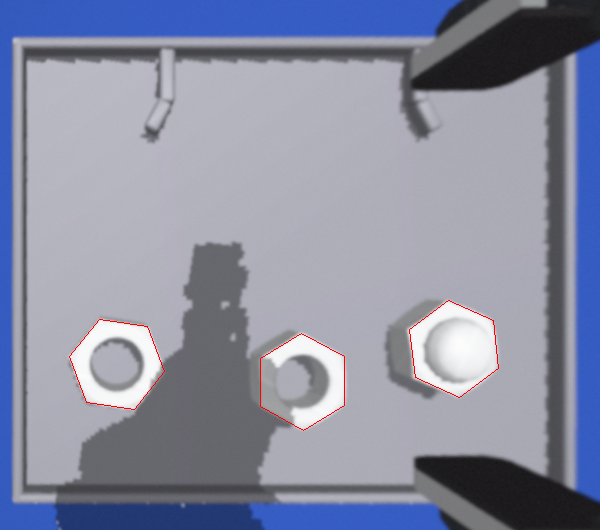

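```bash
cat >> h.py <<'E'
OO=np.array([.6294,.2260]);YY=8.84
def tw(x,y,z):
    a=np.radians(YY);return np.array([*(OO+np.array([np.cos(a)*x-np.sin(a)*y,np.sin(a)*x+np.cos(a)*y])/1000),z])
def tt(p):
    a=np.radians(YY);d=(np.array(p[:2])-OO)*1000;return np.array([d@[np.cos(a),np.sin(a)],d@[-np.sin(a),np.cos(a)]])
def st():
    o=bot.get_obs();T=Rn.from_quat(o['tool_rot']).as_matrix()
    print('t=%.1f'%o['clock'],'tray',tt(o['eef_pos']).round(1),'z %.4f'%o['eef_pos'][2],'yawT %.2f'%(np.degrees(np.arctan2(T[1,0],T[0,0]))-YY),'tilt',T[:,2].round(3),'F',o['ft_force'].round(1),'w %.4f'%o['grip_width'])
E
python3 - <<'E'
from h import *
st()
p,y=plan(tw(-161.9,91.8,.14),YY-8.9,5,-1)
plan(tw(-161.9,91.8,.081),YY-8.9,3,-1,p,y)
E
```

```text
t=2.0 tray [-116.5   14.5] z 0.2308 yawT 0.32 tilt [-0.002 -0.001 -1.   ] F [-0.9 -0.6  0.5] w 0.0852
p0 [0.512  0.2225 0.2308] yaw0 9.16
[-0.009, -0.0155, 0.0182, 0, 0, 1.84, -1, -0.0095, -0.0152, 0.0182, 0, 0, 1.84, -1, -0.01, -0.0149, 0.0182, 0, 0, 1.84, -1, -0.0104, -0.0146, 0.0182, 0, 0, 1.84, -1, -0.0109, -0.0142, 0.0182, 0, 0, 1.84, -1]
p0 [0.4553 0.2918 0.14  ] yaw0 -0.06
[0.0, 0.0, 0.0197, 0, 0, -0.0, -1, 0.0, 0.0, 0.0197, 0, 0, -0.0, -1, 0.0, 0.0, 0.0197, 0, 0, -0.0, -1]
```

>>> drive_tool:
  steps: [-0.009,-0.0155,0.018,0,0,1.85,-1,-0.0095,-0.015,0.018,0,0,1.85,-1,-0.01,-0.015,0.018,0,0,1.85,-1,-0.0105,-0.0145,0.018,0,0,1.85,-1,-0.011,-0.014,0.018,0,0,1.85,-1,0,0,0,0,0,0,-1]

```text
clock: 2.48
eef_pos: [0.4516, 0.2904, 0.1388]
tool_rot: [1.0, -0.001, -0.004, 0.002]
ft_force: [-0.8, -1.1, -0.1]
grip_width: 0.0855
```

Run:
```python
from h import *
st()
plan(tw(-161.9,91.8,.081),YY-8.9,4,-1)
```

```text
t=2.5 tray [-165.7   91. ] z 0.1388 yawT -8.93 tilt [-0.007 -0.003 -1.   ] F [-0.8 -1.1 -0.1] w 0.0855
p0 [0.4516 0.2904 0.1388] yaw0 -0.09
[0.0009, -0.0004, 0.0144, 0, 0, -0.01, -1, 0.0009, -0.0004, 0.0144, 0, 0, -0.01, -1, 0.0009, -0.0004, 0.0144, 0, 0, -0.01, -1, 0.0009, -0.0004, 0.0144, 0, 0, -0.01, -1]
```

>>> drive_tool:
  steps: [0,0,0.0144,0,0,0,-1,0,0,0.0144,0,0,0,-1,0,0,0.0144,0,0,0,-1,0,0,0.011,0,0,0,-1,0,0,0,0,0,0,-1]

```text
clock: 2.9
eef_pos: [0.4549, 0.2892, 0.0865]
tool_rot: [1.0, -0.002, -0.001, 0.001]
ft_force: [0.1, -0.4, 0.5]
grip_width: 0.0854
```

Run:
```python
from h import *
st()
plan(tw(-161.9,91.8,.081),YY-8.9,1,-1)
```

```text
t=2.9 tray [-162.7   89.2] z 0.0865 yawT -9.06 tilt [-0.003 -0.002 -1.   ] F [ 0.1 -0.4  0.5] w 0.0854
p0 [0.4549 0.2892 0.0865] yaw0 -0.22
[0.0004, -0.0027, 0.0055, 0, 0, -0.16, -1]
```

>>> drive_tool:
  steps: [0.0005,-0.0025,0.004,0,0,0,-1,0,0,0,0,0,0,1,0,0,0,0,0,0,1,0,0,0,0,0,0,1,0,0,0,0,0,0,1,0,0,0,0,0,0,1,0,0,0,0,0,0,1]

```text
clock: 3.48
eef_pos: [0.457, 0.2943, 0.0849]
tool_rot: [1.0, -0.001, 0.001, -0.001]
ft_force: [-0.1, -1.0, 7.0]
grip_width: 0.0407
```

Run:
```python
from h import *
st();snap('scene','s2');p,d,m=snap('wrist','w2')
```

```text
t=3.5 tray [-159.9   94. ] z 0.0849 yawT -8.96 tilt [ 0.002  0.001 -1.   ] F [-0.1 -1.   7. ] w 0.0407
```

View pics/w2.png

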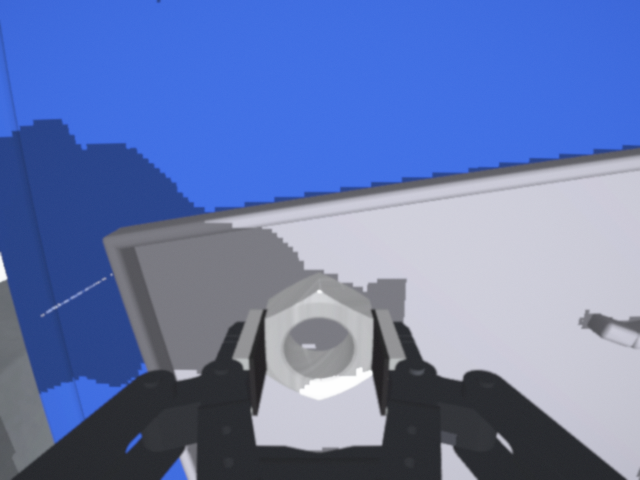

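Run:
```python
from h import *
for i in range(3):
    st(); vision.camera('wrist')
st()
```

```text
t=3.6 tray [-159.9   94. ] z 0.0849 yawT -8.96 tilt [ 0.002  0.001 -1.   ] F [-0.2 -1.4  6.2] w 0.0408
t=3.6 tray [-159.9   94. ] z 0.0848 yawT -8.96 tilt [ 0.002  0.001 -1.   ] F [-0.2 -0.6  5.7] w 0.0404
t=3.7 tray [-159.9   94. ] z 0.0849 yawT -8.96 tilt [ 0.002  0.001 -1.   ] F [-0.7 -0.4  6. ] w 0.0406
t=3.7 tray [-159.9   94. ] z 0.0848 yawT -8.96 tilt [ 0.002  0.001 -1.   ] F [-0.9 -0.9  5.5] w 0.0401
```

Run:
```python
from h import *
z=bot.get_obs()['eef_pos'][2]
p,y=plan(tw(-100,38.5,z),YY,6,1)
plan(tw(-43,38.5,z),YY,5,1,p,y)
```

```text
p0 [0.457  0.2943 0.0848] yaw0 -0.12
[0.0113, 0.0076, -0.0, 0, 0, -1.49, 1, 0.0111, 0.0079, -0.0, 0, 0, -1.49, 1, 0.0109, 0.0082, -0.0, 0, 0, -1.49, 1, 0.0107, 0.0084, -0.0, 0, 0, -1.49, 1, 0.0104, 0.0087, -0.0, 0, 0, -1.49, 1, 0.0102, 0.009, -0.0, 0, 0, -1.49, 1]
p0 [0.5247 0.2487 0.0848] yaw0 8.84
[0.0114, 0.0, -0.0, 0, 0, -0.0, 1, 0.0114, 0.0, -0.0, 0, 0, -0.0, 1, 0.0114, 0.0, -0.0, 0, 0, -0.0, 1, 0.0114, 0.0, -0.0, 0, 0, -0.0, 1, 0.0114, 0.0, -0.0, 0, 0, -0.0, 1]
```

>>> drive_tool:
  steps: [0.0113,0.0076,0,0,0,-1.5,1,0.0111,0.0079,0,0,0,-1.5,1,0.0109,0.0082,0,0,0,-1.5,1,0.0107,0.0084,0,0,0,-1.5,1,0.0104,0.0087,0,0,0,-1.5,1,0.0102,0.009,0,0,0,-1.5,1]

```text
clock: 4.23
eef_pos: [0.524, 0.2492, 0.0849]
tool_rot: [0.997, 0.079, -0.0, -0.001]
ft_force: [-3.7, 2.4, 6.2]
grip_width: 0.0409
```

>>> drive_tool:
  steps: [0.0114,0,0,0,0,0,1,0.0114,0,0,0,0,0,1,0.0114,0,0,0,0,0,1,0.0114,0,0,0,0,0,1,0.0114,0,0,0,0,0,1,0,0,0,0,0,0,1,0,0,0,0,0,0,1,0,0,0,0,0,0,1]

```text
clock: 4.9
eef_pos: [0.5819, 0.2575, 0.0849]
tool_rot: [0.997, 0.077, 0.002, -0.0]
ft_force: [2.6, 0.1, 4.6]
grip_width: 0.0403
```

Run:
```python
from h import *
st();snap('wrist','w3');st()
```

```text
t=4.9 tray [-42.1  38.5] z 0.0849 yawT 0.03 tilt [ 0.004  0.001 -1.   ] F [2.6 0.1 4.6] w 0.0403
t=5.0 tray [-42.2  38.5] z 0.0849 yawT 0.03 tilt [ 0.004  0.001 -1.   ] F [ 3.2 -0.5  5.3] w 0.0404
```

View pics/w3.png

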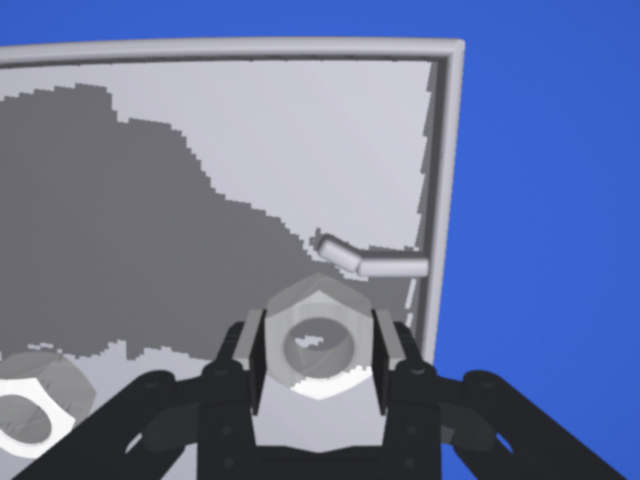

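Run:
```python
from h import *
z=np.load('pics/w3.npz')
im=rect(z,.0245,(-75,5),(80,0),7,OO,YY);cv2.imwrite('pics/r3.png',im)
for uv,h in(((319,290),.0245),((319,397),.0245),((319,273),.0025)): print(tt(world(z,*uv,h)[0]).round(1))
im=rect(z,.0145,(-75,5),(80,0),7,OO,YY);cv2.imwrite('pics/r3b.png',im)
```

```text
[-42.2  60.7]
[-42.2  13.6]
[-42.1  58.6]
```

View pics/r3.png

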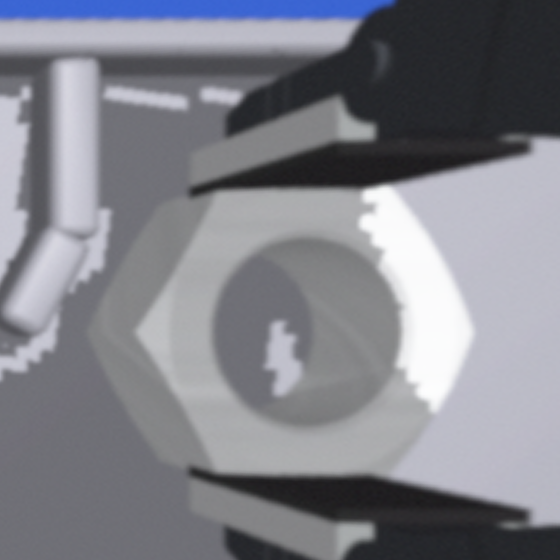

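View pics/r3b.png

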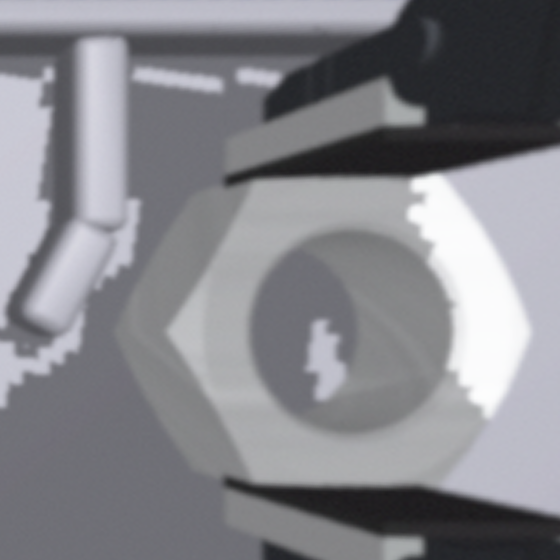

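>>> drive_tool:
  steps: [-0.002,0.0003,0,0,0,0,1,-0.002,0,0,0,0,0,1,0,0,0,0,0,0,-0.2,0,0,0,0,0,0,-0.2,0,0,0,0,0,0,-0.2,0,0,0,0,0,0,-0.2]

```text
clock: 5.45
eef_pos: [0.5753, 0.2558, 0.0827]
tool_rot: [0.997, 0.077, -0.001, 0.0]
ft_force: [-0.7, 0.3, -0.5]
grip_width: 0.0512
```

Run:
```python
from h import *
st()
```

```text
t=5.5 tray [-48.8  37.8] z 0.0827 yawT 0.05 tilt [-0.003 -0.001 -1.   ] F [-0.7  0.3 -0.5] w 0.0512
```

>>> drive_tool:
  steps: [0,0,-0.015,0,0,0,-0.2,0,0,-0.02,0,0,0,-0.2,-0.015,0.001,-0.01,0,0,0,1,-0.017,0.001,0,0,0,0,1,-0.01,0,0.01,0,0,0,1,0,0,0,0,0,0,1,0,0,0,0,0,0,1]

```text
clock: 6.03
eef_pos: [0.5343, 0.2474, 0.118]
tool_rot: [0.997, 0.078, -0.001, 0.0]
ft_force: [-0.1, -0.5, 0.6]
grip_width: -0.0004
```

```bash
cat >> tray.py <<'E'
def hexes(name,lst,h=.0245,xr=(-245,20),yr=(150,-150),s=2,OO=OO,YY=YY,r=6,dth=30):
    z=np.load(f'pics/{name}.npz');im=rect(z,h,xr,yr,s,OO,YY);g=cv2.cvtColor(im,cv2.COLOR_BGR2GRAY)
    for x,y in lst:
        q,f=hexfit(g,x,y,s,xr[1],yr[0],r=r,dth=dth);print(q.round(2),round(f,1))
        c=[((yr[0]-(q[1]+24.25*np.sin(np.radians(q[2]+30+60*k))))*s,(xr[1]-(q[0]+24.25*np.cos(np.radians(q[2]+30+60*k))))*s) for k in range(6)]
        cv2.polylines(im,[np.round(c).astype(int)],1,(0,0,255),1)
    cv2.imwrite(f'pics/{name}_hex.png',im)
E
python3 - <<'E'
from tray import *
st();snap('wrist','w4')
hexes('w4',[(-46,36)],xr=(-110,10),yr=(100,-20),s=4)
E
```

```text
t=6.0 tray [-90.7  35.8] z 0.1180 yawT 0.06 tilt [-0.002 -0.001 -1.   ] F [-0.1 -0.5  0.6] w -0.0004
[-47.57  35.74  -0.79] -57.1
```

View pics/w4_hex.png

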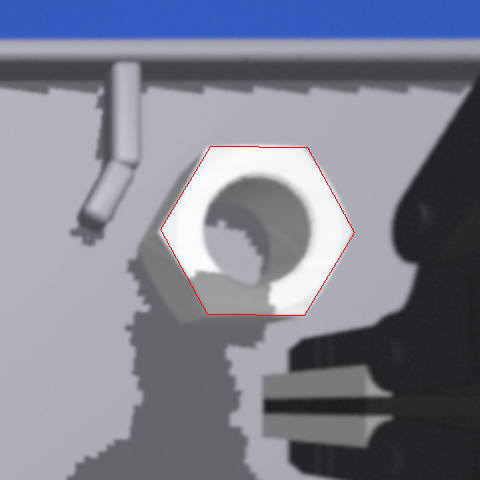

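View pics/w4.png

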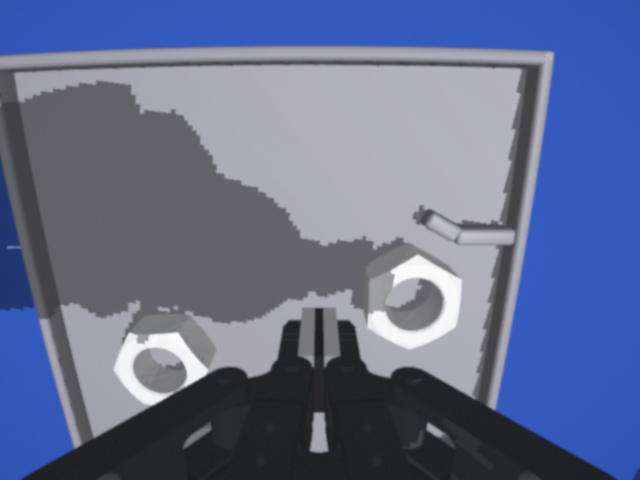

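>>> drive_tool:
  steps: [0,0,0.014,0,0,0,1,0,0,0.014,0,0,0,1,0,0,0.01,0,0,0,1,0.004,0,0,0,0,0,1,0.006,0,0,0,0,0,1,0.006,0,0,0,0,0,1,0.006,0,0,0,0,0,1,0.005,0,0,0,0,0,1]

```text
clock: 6.75
eef_pos: [0.5634, 0.2522, 0.0815]
tool_rot: [0.997, 0.077, 0.001, -0.0]
ft_force: [-0.1, -1.2, -0.2]
grip_width: 0.0
```

>>> drive_tool:
  steps: [0.002,0,0,0,0,0,1,0.002,0,0,0,0,0,1,0,0,0,0,0,0,1]

```text
clock: 7.0
eef_pos: [0.5665, 0.2526, 0.081]
tool_rot: [0.997, 0.077, 0.0, -0.0]
ft_force: [0.3, -0.3, -0.3]
grip_width: -0.0001
```

Run:
```python
from tray import *
st();snap('wrist','w5');st()
hexes('w5',[(-24,36)],xr=(-110,10),yr=(100,-20),s=4,r=8,dth=8)
```

```text
t=7.0 tray [-58.1  36. ] z 0.0810 yawT 0.03 tilt [ 0.001  0.    -1.   ] F [ 0.3 -0.3 -0.3] w -0.0001
t=7.0 tray [-58.3  36. ] z 0.0810 yawT 0.03 tilt [ 0.001  0.    -1.   ] F [0.  1.1 0.1] w -0.0003
[-23.11  37.09   1.06] -39.9
```

View pics/w5_hex.png

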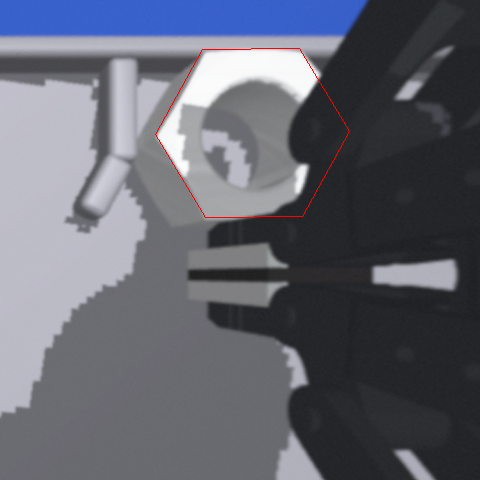

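>>> drive_tool:
  steps: [0.001,0,0,0,0,0,1,0.001,0,0,0,0,0,1,0.001,0,0,0,0,0,1,0,0,0,0,0,0,1,0,0,0,0,0,0,1]

```text
clock: 7.47
eef_pos: [0.5688, 0.2529, 0.0807]
tool_rot: [0.997, 0.077, -0.0, 0.0]
ft_force: [-0.1, -1.0, 0.3]
grip_width: 0.0002
```

>>> drive_tool:
  steps: [0.001,0,0,0,0,0,1,0,0,0,0,0,0,1,0,0,0,0,0,0,1]

```text
clock: 7.72
eef_pos: [0.5696, 0.2531, 0.0807]
tool_rot: [0.997, 0.077, -0.0, 0.0]
ft_force: [-2.3, 0.1, 1.3]
grip_width: 0.0001
```

>>> drive_tool:
  steps: [0.001,0,0,0,0,0,1,0.0005,0,0,0,0,0,1,0,0,0,0,0,0,1,0,0,0,0,0,0,1]

```text
clock: 8.05
eef_pos: [0.5698, 0.2531, 0.0807]
tool_rot: [0.997, 0.078, -0.002, 0.0]
ft_force: [-4.9, -1.2, 5.0]
grip_width: -0.0003
```

Run:
```python
from tray import *
st()
```

```text
t=8.1 tray [-54.7  35.9] z 0.0807 yawT 0.06 tilt [-0.003 -0.001 -1.   ] F [-4.9 -1.2  5. ] w -0.0003
```

>>> drive_tool:
  steps: [-0.01,0,0,0,0,0,1,-0.01,0,-0.01,0,0,0,1,-0.01,0,-0.02,0,0,0,-1,0,0,-0.02,0,0,0,-1,0,0,0,0,0,0,-1,0,0,0,0,0,0,-1]

```text
clock: 8.55
eef_pos: [0.5433, 0.2493, 0.1324]
tool_rot: [0.997, 0.077, 0.002, -0.001]
ft_force: [0.3, -0.5, 0.4]
grip_width: 0.0479
```

Run:
```python
from tray import *
st();snap('wrist','w6')
hexes('w6',[(-21,36.5),(-170.6,-1)],r=5,dth=29)
p,y=plan(tw(-170.6,-1,.14),YY-28.87,7,-1)
```

```text
t=8.6 tray [-81.5  36.3] z 0.1324 yawT 0.03 tilt [ 0.005  0.002 -1.   ] F [ 0.3 -0.5  0.4] w 0.0479
[-20.66  36.09  -0.09] -59.3
[-171.1    -0.85  -28.99] -43.7
p0 [0.5425 0.2489 0.1311] yaw0 8.87
[-0.0126, 0.0053, -0.0013, 0, 0, 4.13, -1, -0.0122, 0.0062, -0.0013, 0, 0, 4.13, -1, -0.0117, 0.007, -0.0013, 0, 0, 4.13, -1, -0.0112, 0.0079, -0.0013, 0, 0, 4.13, -1, -0.0106, 0.0086, -0.0013, 0, 0, 4.13, -1, -0.0099, 0.0094, -0.0013, 0, 0, 4.13, -1, -0.0092, 0.0101, -0.0013, 0, 0, 4.13, -1]
```

View pics/w6_hex.png

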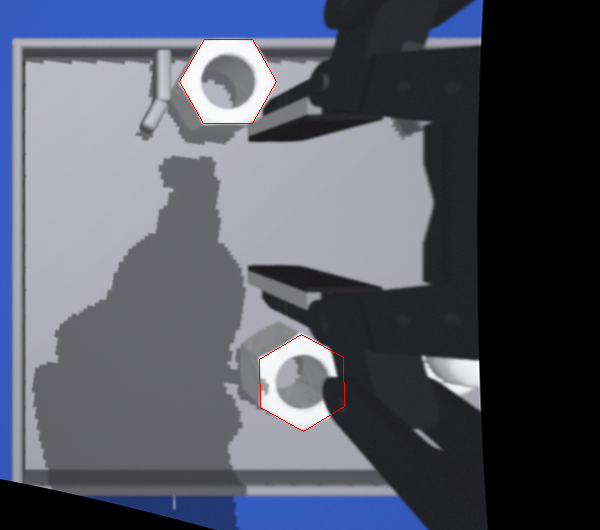

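>>> drive_tool:
  steps: [-0.0126,0.0053,-0.001,0,0,4.13,-1,-0.0122,0.0062,-0.001,0,0,4.13,-1,-0.0117,0.007,-0.001,0,0,4.13,-1,-0.0112,0.0079,-0.001,0,0,4.13,-1,-0.0106,0.0086,-0.001,0,0,4.13,-1,-0.0099,0.0094,-0.001,0,0,4.13,-1,-0.0092,0.0101,-0.001,0,0,4.13,-1]

```text
clock: 9.18
eef_pos: [0.4594, 0.1979, 0.1364]
tool_rot: [0.984, -0.176, -0.001, 0.001]
ft_force: [-0.3, -0.0, 0.0]
grip_width: 0.0852
```

>>> drive_tool:
  steps: [0,0,0.015,0,0,0,-1,0,0,0.015,0,0,0,-1,0,0,0,0,0,0,-1,0,0,0,0,0,0,-1,0,0,0,0,0,0,-1,0,0,0,0,0,0,-1]

```text
clock: 9.68
eef_pos: [0.4608, 0.1988, 0.1081]
tool_rot: [0.985, -0.174, 0.0, -0.0]
ft_force: [0.1, 0.0, -0.7]
grip_width: 0.0854
```

Run:
```python
from tray import *
st()
p,y=plan(tw(-170.8,-1,.0835),YY-28.9,2,-1)
```

```text
t=9.7 tray [-170.8   -1. ] z 0.1081 yawT -28.87 tilt [ 0.001  0.    -1.   ] F [ 0.1  0.  -0.7] w 0.0854
p0 [0.4608 0.1988 0.1081] yaw0 -20.03
[-0.0, -0.0, 0.0123, 0, 0, 0.01, -1, -0.0, -0.0, 0.0123, 0, 0, 0.01, -1]
```

Settled exactly over nut B. Descend and grip.

>>> drive_tool:
  steps: [0,0,0.012,0,0,0,-1,0,0,0.012,0,0,0,-1,0,0,0,0,0,0,1,0,0,0,0,0,0,1,0,0,0,0,0,0,1,0,0,0,0,0,0,1,0,0,0,0,0,0,1,0,0,0,0,0,0,1]

```text
clock: 10.35
eef_pos: [0.4611, 0.1989, 0.085]
tool_rot: [0.985, -0.174, 0.001, -0.001]
ft_force: [0.4, -1.4, 6.3]
grip_width: 0.0405
```

Run:
```python
from tray import *
st()
z=bot.get_obs()['eef_pos'][2]
p,y=plan(tw(-95,-36.3,z),YY,8,1)
plan(tw(-45,-36.3,z),YY,5,1,p,y)
```

```text
t=10.3 tray [-170.4   -0.9] z 0.0850 yawT -28.87 tilt [ 0.002  0.001 -1.   ] F [ 0.4 -1.4  6.3] w 0.0405
p0 [0.4611 0.1989 0.085 ] yaw0 -20.03
[0.0104, -0.0007, -0.0, 0, 0, -3.61, 1, 0.0104, -0.0, -0.0, 0, 0, -3.61, 1, 0.0104, 0.0006, -0.0, 0, 0, -3.61, 1, 0.0103, 0.0013, -0.0, 0, 0, -3.61, 1, 0.0102, 0.0019, -0.0, 0, 0, -3.61, 1, 0.0101, 0.0026, -0.0, 0, 0, -3.61, 1, 0.0099, 0.0032, -0.0, 0, 0, -3.61, 1, 0.0097, 0.0038, -0.0, 0, 0, -3.61, 1]
p0 [0.5411 0.1755 0.085 ] yaw0 8.84
[0.01, -0.0, -0.0, 0, 0, -0.0, 1, 0.01, -0.0, -0.0, 0, 0, -0.0, 1, 0.01, -0.0, -0.0, 0, 0, -0.0, 1, 0.01, -0.0, -0.0, 0, 0, -0.0, 1, 0.01, -0.0, -0.0, 0, 0, -0.0, 1]
```

>>> drive_tool:
  steps: [0.0104,-0.0007,0,0,0,-3.61,1,0.0104,0,0,0,0,-3.61,1,0.0104,0.0006,0,0,0,-3.61,1,0.0103,0.0013,0,0,0,-3.61,1,0.0102,0.0019,0,0,0,-3.61,1,0.0101,0.0026,0,0,0,-3.61,1,0.0099,0.0032,0,0,0,-3.61,1,0.0097,0.0038,0,0,0,-3.61,1]

```text
clock: 11.02
eef_pos: [0.5395, 0.1758, 0.085]
tool_rot: [0.997, 0.079, -0.001, -0.001]
ft_force: [-5.8, 0.8, 9.4]
grip_width: 0.0402
```

>>> drive_tool:
  steps: [0.01,0,0,0,0,0,1,0.01,0,0,0,0,0,1,0.01,0,0,0,0,0,1,0.01,0,0,0,0,0,1,0.01,0,0,0,0,0,1,0,0,0,0,0,0,1,0,0,0,0,0,0,1,0,0,0,0,0,0,1]

```text
clock: 11.68
eef_pos: [0.5912, 0.1833, 0.085]
tool_rot: [0.997, 0.077, 0.002, -0.0]
ft_force: [3.3, 0.3, 5.7]
grip_width: 0.0403
```

Run:
```python
from tray import *
st();snap('wrist','w7')
z=np.load('pics/w7.npz');im=rect(z,.0245,(-75,5),(70,-70),5,OO,YY);cv2.imwrite('pics/r7.png',im);st()
```

```text
t=11.7 tray [-44.3 -36.3] z 0.0850 yawT 0.00 tilt [ 0.004  0.001 -1.   ] F [3.3 0.3 5.7] w 0.0403
t=11.7 tray [-44.3 -36.4] z 0.0851 yawT 0.00 tilt [ 0.004  0.001 -1.   ] F [2.7 0.2 5.5] w 0.0403
```

View pics/r7.png

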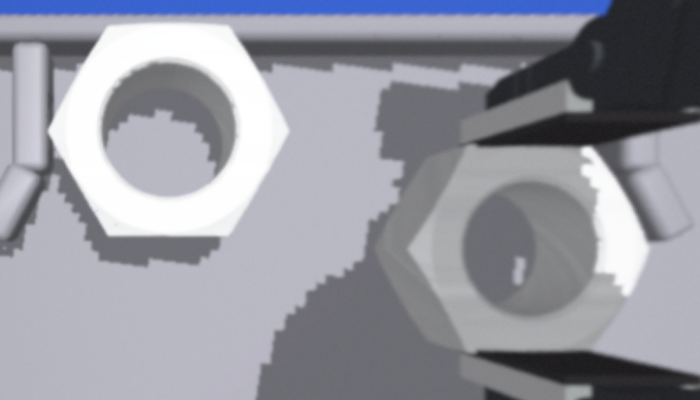

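>>> drive_tool:
  steps: [-0.001,0.0005,0,0,0,0,1,-0.001,0,0,0,0,0,1,0,0,0,0,0,0,-0.2,0,0,0,0,0,0,-0.2,0,0,0,0,0,0,-0.2,0,0,0,0,0,0,-0.2]

```text
clock: 12.23
eef_pos: [0.5866, 0.1818, 0.0827]
tool_rot: [0.997, 0.077, -0.001, 0.0]
ft_force: [0.9, 0.3, -0.1]
grip_width: 0.0515
```

>>> drive_tool:
  steps: [0,0,-0.015,0,0,0,-0.2,0,0,-0.02,0,0,0,-0.2,-0.015,0,-0.01,0,0,0,1,-0.017,0,0,0,0,0,1,-0.013,0,0.01,0,0,0,1,0,0,0,0,0,0,1,0,0,0,0,0,0,1,0,0,0,0,0,0,1]

```text
clock: 12.9
eef_pos: [0.5438, 0.1753, 0.1187]
tool_rot: [0.997, 0.077, 0.0, -0.0]
ft_force: [0.3, -0.8, 0.4]
grip_width: -0.0004
```

Run:
```python
from tray import *
st();snap('wrist','w8')
hexes('w8',[(-46,-36),(-21,36)],xr=(-110,10),yr=(80,-80),s=4)
```

```text
t=12.9 tray [-92.4 -36.9] z 0.1187 yawT 0.01 tilt [ 0.  0. -1.] F [ 0.3 -0.8  0.4] w -0.0004
[-47.31 -36.39  -0.11] -57.9
[-20.29  36.67  -0.62] -60.0
```

View pics/w8_hex.png

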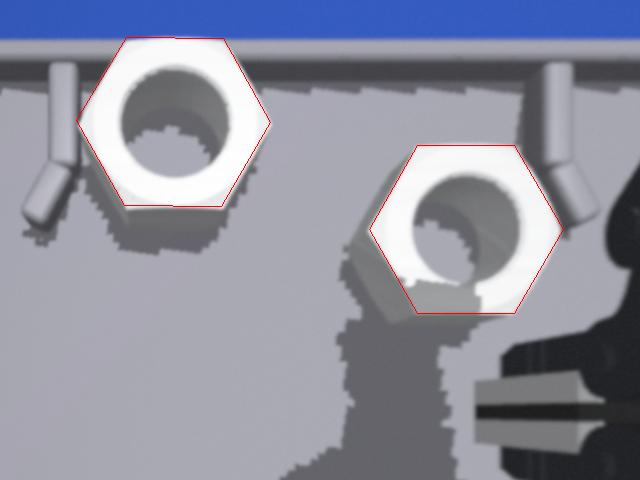

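>>> drive_tool:
  steps: [0,-0.0005,0.014,0,0,0,1,0,0,0.014,0,0,0,1,0,0,0.01,0,0,0,1,0.005,0,0,0,0,0,1,0.006,0,0,0,0,0,1,0.006,0,0,0,0,0,1,0.006,0,0,0,0,0,1,0.006,0,0,0,0,0,1]

```text
clock: 13.62
eef_pos: [0.573, 0.1804, 0.0814]
tool_rot: [0.997, 0.077, 0.001, -0.0]
ft_force: [-1.2, -0.5, -1.1]
grip_width: -0.0
```

>>> drive_tool:
  steps: [0.004,0,0,0,0,0,1,0.002,0,0,0,0,0,1,0.002,0,0,0,0,0,1,0.001,0,0,0,0,0,1,0.001,0,0,0,0,0,1,0,0,0,0,0,0,1,0,0,0,0,0,0,1]

```text
clock: 14.2
eef_pos: [0.5808, 0.1815, 0.0807]
tool_rot: [0.997, 0.077, -0.001, 0.0]
ft_force: [-4.3, -1.1, 2.9]
grip_width: 0.0001
```

Run:
```python
from tray import *
st()
```

```text
t=14.2 tray [-54.8 -36.5] z 0.0807 yawT 0.02 tilt [-0.002 -0.    -1.   ] F [-4.3 -1.1  2.9] w 0.0001
```

>>> drive_tool:
  steps: [-0.01,0,0,0,0,0,1,-0.01,0,-0.01,0,0,0,1,-0.01,0,-0.02,0,0,0,-1,0,0,-0.03,0,0,0,-1,0,0,0,0,0,0,-1,0,0,0,0,0,0,-1,0,0,0,0,0,0,-1,0,0,0,0,0,0,-1]

```text
clock: 14.87
eef_pos: [0.5517, 0.1769, 0.1397]
tool_rot: [0.997, 0.077, -0.001, 0.0]
ft_force: [0.7, -0.4, 0.1]
grip_width: 0.0722
```

Run:
```python
from tray import *
st();snap('wrist','w9')
hexes('w9',[(-21,36.5),(-21,-36.5),(-154,-77)],r=5,dth=29)
p,y=plan(tw(-154.3,-76.9,.14),YY-23.6,6,-1)
```

```text
t=14.9 tray [-84.3 -36.6] z 0.1397 yawT 0.01 tilt [-0.001 -0.    -1.   ] F [ 0.7 -0.4  0.1] w 0.0722
[-20.4   36.34  -1.29] -59.9
[-20.55 -35.74   2.44] -58.5
[-153.86  -75.51  -22.84] -29.8
p0 [0.5515 0.1768 0.1394] yaw0 8.84
[-0.0116, 0.0067, -0.0001, 0, 0, 3.93, -1, -0.0111, 0.0075, -0.0001, 0, 0, 3.93, -1, -0.0106, 0.0082, -0.0001, 0, 0, 3.93, -1, -0.01, 0.009, -0.0001, 0, 0, 3.93, -1, -0.0094, 0.0096, -0.0001, 0, 0, 3.93, -1, -0.0087, 0.0102, -0.0001, 0, 0, 3.93, -1]
```

View pics/w9_hex.png

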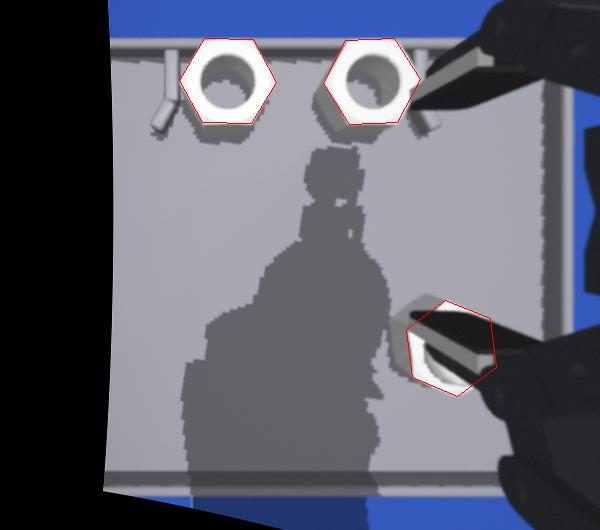

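Run:
```python
from tray import *
hexes('w9',[(-21,36.5),(-21,-36.5)],xr=(-90,10),yr=(75,-75),s=5,r=5,dth=10)
```

```text
[-21.42  36.48   1.55] -60.0
[-20.65 -35.6    2.28] -58.6
```

View pics/w9_hex.png

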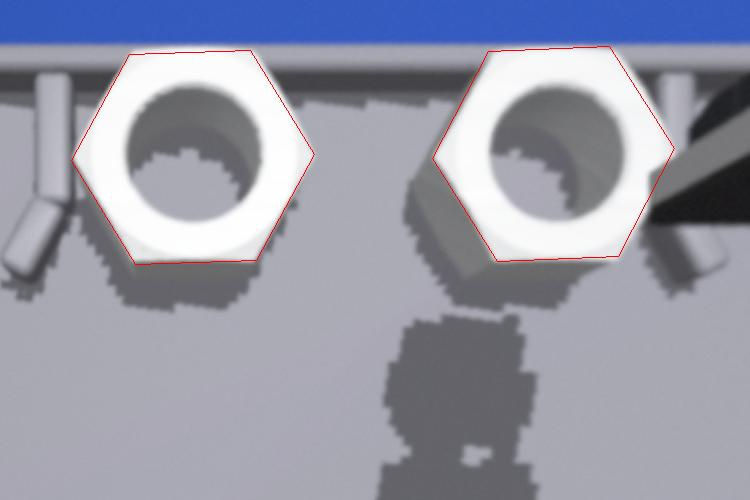

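```bash
sed -i 's/np.clip(f(np.vstack(i))-f(np.vstack(o)),-10,60)/np.clip(f(np.vstack(i))-f(np.vstack(o)),-10,140)/' tray.py
python3 - <<'E'
from tray import *
hexes('w9',[(-21,36.5),(-21,-36.5)],xr=(-90,10),yr=(75,-75),s=5,r=5,dth=10)
hexes('w8',[(-21,36.5)],xr=(-90,10),yr=(75,-75),s=5,r=5,dth=10)
E
```

```text
[-20.59  36.45  -0.05] -116.9
[-20.51 -36.24   1.27] -108.1
[-20.72  36.45   0.44] -120.9
```

>>> drive_tool:
  steps: [-0.0116,0.0067,0,0,0,3.93,-1,-0.0111,0.0075,0,0,0,3.93,-1,-0.0106,0.0082,0,0,0,3.93,-1,-0.01,0.009,0,0,0,3.93,-1,-0.0094,0.0096,0,0,0,3.93,-1,-0.0087,0.0102,0,0,0,3.93,-1]

```text
clock: 15.42
eef_pos: [0.4883, 0.126, 0.1395]
tool_rot: [0.992, -0.13, -0.001, 0.0]
ft_force: [-0.2, -0.3, 0.9]
grip_width: 0.0853
```

>>> drive_tool:
  steps: [0,0,0.01,0,0,0,-1,0,0,0.01,0,0,0,-1,0,0,0,0,0,0,-1,0,0,0,0,0,0,-1,0,0,0,0,0,0,-1,0,0,0,0,0,0,-1]

```text
clock: 15.92
eef_pos: [0.4899, 0.1269, 0.1207]
tool_rot: [0.992, -0.128, 0.0, -0.0]
ft_force: [0.3, -0.4, 0.5]
grip_width: 0.0855
```

Run:
```python
from tray import *
st();snap('wrist','w10')
hexes('w10',[(-21,36.5),(-21,-36.5)],xr=(-90,10),yr=(75,-75),s=5,r=5,dth=10)
plan(tw(-154.3,-76.9,.0835),YY-23.6,2,-1)
```

```text
t=15.9 tray [-153.1  -76.4] z 0.1207 yawT -23.53 tilt [ 0.  0. -1.] F [ 0.3 -0.4  0.5] w 0.0855
[-25.74  34.06   2.72] -0.0
[-20.63 -36.13  -0.33] -120.7
p0 [0.4899 0.1269 0.1208] yaw0 -14.70
[-0.0005, 0.0004, 0.0187, 0, 0, 0.03, -1, -0.0005, 0.0004, 0.0187, 0, 0, 0.03, -1]
```

View pics/w10.png

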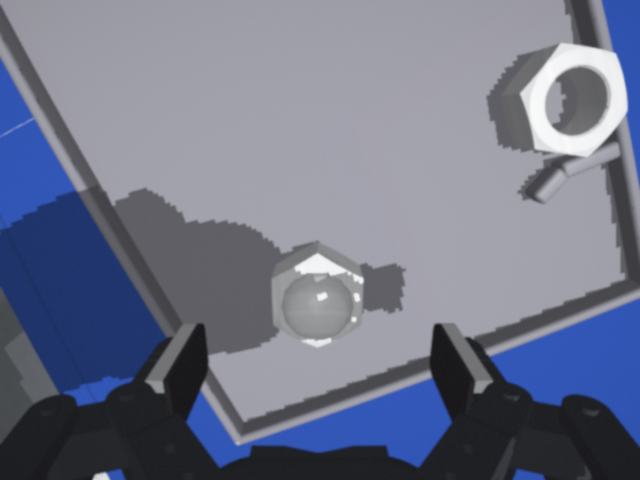

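>>> drive_tool:
  steps: [-0.0005,0.0004,0.018,0,0,0,-1,-0.0005,0.0004,0.018,0,0,0,-1,0,0,0,0,0,0,-1,0,0,0,0,0,0,1,0,0,0,0,0,0,1,0,0,0,0,0,0,1,0,0,0,0,0,0,1,0,0,0,0,0,0,1]

```text
clock: 16.63
eef_pos: [0.4892, 0.1264, 0.0862]
tool_rot: [0.992, -0.128, 0.001, -0.001]
ft_force: [0.0, -0.1, 4.7]
grip_width: 0.0401
```

>>> drive_tool:
  steps: [0,0,0,0,0,0,1,0,0,0,0,0,0,1]

```text
clock: 16.8
eef_pos: [0.4892, 0.1264, 0.0862]
tool_rot: [0.992, -0.128, 0.001, -0.001]
ft_force: [0.3, 0.8, 6.5]
grip_width: 0.0403
```

Run:
```python
from tray import *
st()
z=bot.get_obs()['eef_pos'][2]
p,y=plan(tw(-95,0,z),YY,8,1)
plan(tw(-73,0,z),YY,3,1,p,y)
```

```text
t=16.8 tray [-153.9  -76.9] z 0.0862 yawT -23.57 tilt [ 0.003  0.001 -1.   ] F [0.3 0.8 6.5] w 0.0403
p0 [0.4892 0.1264 0.0862] yaw0 -14.73
[0.0029, -0.0118, -0.0, 0, 0, -2.95, 1, 0.0035, -0.0116, -0.0, 0, 0, -2.95, 1, 0.0041, -0.0114, -0.0, 0, 0, -2.95, 1, 0.0047, -0.0112, -0.0, 0, 0, -2.95, 1, 0.0052, -0.0109, -0.0, 0, 0, -2.95, 1, 0.0058, -0.0106, -0.0, 0, 0, -2.95, 1, 0.0063, -0.0103, -0.0, 0, 0, -2.95, 1, 0.0069, -0.01, -0.0, 0, 0, -2.95, 1]
p0 [0.5355 0.2114 0.0862] yaw0 8.84
[0.0073, -0.0, -0.0, 0, 0, -0.0, 1, 0.0073, -0.0, -0.0, 0, 0, -0.0, 1, 0.0073, -0.0, -0.0, 0, 0, -0.0, 1]
```

>>> drive_tool:
  steps: [0.0029,-0.0118,0,0,0,-2.95,1,0.0035,-0.0116,0,0,0,-2.95,1,0.0041,-0.0114,0,0,0,-2.95,1,0.0047,-0.0112,0,0,0,-2.95,1,0.0052,-0.0109,0,0,0,-2.95,1,0.0058,-0.0106,0,0,0,-2.95,1,0.0063,-0.0103,0,0,0,-2.95,1,0.0069,-0.01,0,0,0,-2.95,1]

```text
clock: 17.47
eef_pos: [0.5348, 0.2102, 0.0862]
tool_rot: [0.997, 0.078, 0.0, 0.002]
ft_force: [-2.4, -5.2, 9.0]
grip_width: 0.0403
```

>>> drive_tool:
  steps: [0.0073,0,0,0,0,0,1,0.0073,0,0,0,0,0,1,0.0073,0,0,0,0,0,1,0,0,0,0,0,0,1,0,0,0,0,0,0,1,0,0,0,0,0,0,1]

```text
clock: 17.97
eef_pos: [0.5568, 0.215, 0.0862]
tool_rot: [0.997, 0.077, 0.001, -0.001]
ft_force: [-0.9, 0.5, 5.8]
grip_width: 0.0402
```

Run:
```python
from tray import *
st();snap('wrist','w11')
z=np.load('pics/w11.npz');im=rect(z,.0245,(-105,5),(70,-70),5,OO,YY);cv2.imwrite('pics/r11.png',im)
```

```text
t=18.0 tray [-73.4   0.3] z 0.0862 yawT 0.04 tilt [ 0.002  0.001 -1.   ] F [-0.9  0.5  5.8] w 0.0402
```

View pics/r11.png

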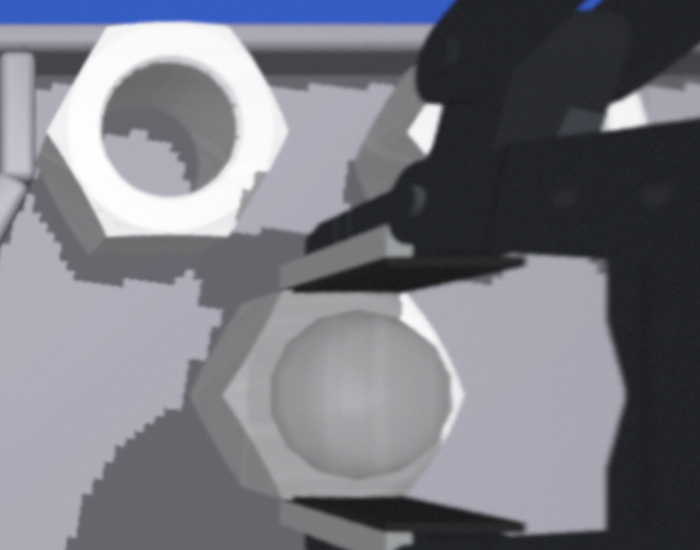

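>>> drive_tool:
  steps: [0,0.001,0,0,0,0,1,0,0,0,0,0,0,1,0,0,0,0,0,0,-0.2,0,0,0,0,0,0,-0.2,0,0,0,0,0,0,-0.2,0,0,0,0,0,0,-0.2]

```text
clock: 18.52
eef_pos: [0.5561, 0.2133, 0.0843]
tool_rot: [0.997, 0.077, -0.0, 0.0]
ft_force: [1.3, 0.7, -0.2]
grip_width: 0.0517
```

>>> drive_tool:
  steps: [0,0,-0.015,0,0,0,-0.2,0,0,-0.025,0,0,0,-0.2,-0.015,0,-0.01,0,0,0,1,-0.017,0,0,0,0,0,1,-0.014,0,0.01,0,0,0,1,0,0,0,0,0,0,1,0,0,0,0,0,0,1,0,0,0,0,0,0,1]

```text
clock: 19.18
eef_pos: [0.5117, 0.2066, 0.1248]
tool_rot: [0.997, 0.077, 0.0, -0.0]
ft_force: [-0.4, 0.1, 0.5]
grip_width: 0.0
```

Run:
```python
from tray import *
st();snap('wrist','w12')
hexes('w12',[(-73,0),(-21,36),(-21,-36)],xr=(-110,10),yr=(80,-80),s=4)
```

```text
t=19.2 tray [-119.3   -1.1] z 0.1248 yawT 0.02 tilt [ 0.001  0.    -1.   ] F [-0.4  0.1  0.5] w 0.0000
[-73.59   0.35   0.4 ] -83.1
[-20.55  36.31  -0.  ] -111.8
[-20.55 -36.48  -0.  ] -107.5
```

View pics/w12_hex.png

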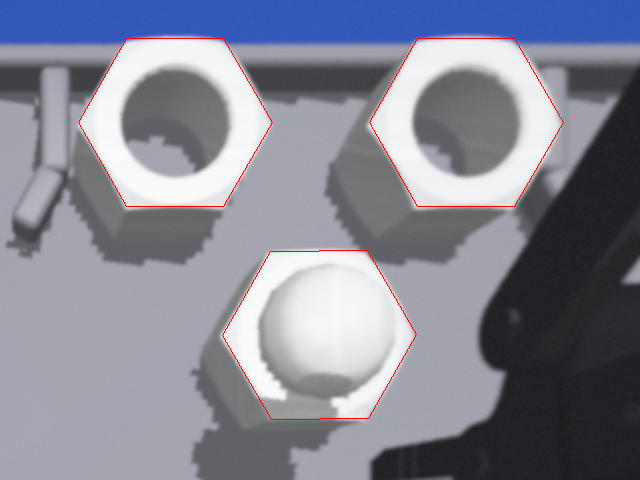

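>>> drive_tool:
  steps: [0,-0.0012,0.016,0,0,0,1,0,0,0.016,0,0,0,1,0,0,0.012,0,0,0,1,0.006,0,0,0,0,0,1,0.006,0,0,0,0,0,1,0.006,0,0,0,0,0,1,0.006,0,0,0,0,0,1,0.006,0,0,0,0,0,1]

```text
clock: 19.9
eef_pos: [0.5416, 0.2126, 0.0815]
tool_rot: [0.997, 0.077, 0.001, -0.0]
ft_force: [-1.4, 0.4, -0.2]
grip_width: 0.0002
```

>>> drive_tool:
  steps: [0.005,0,0,0,0,0,1,0.004,0,0,0,0,0,1,0.002,0,0,0,0,0,1,0.001,0,0,0,0,0,1,0,0,0,0,0,0,1,0,0,0,0,0,0,1,0,0,0,0,0,0,1]

```text
clock: 20.48
eef_pos: [0.5524, 0.2141, 0.0808]
tool_rot: [0.997, 0.077, 0.0, -0.0]
ft_force: [1.1, -0.2, 0.6]
grip_width: -0.0002
```

Run:
```python
from tray import *
st();snap('wrist','w13')
hexes('w13',[(-43,0),(-21,36),(-21,-36)],xr=(-110,10),yr=(80,-80),s=4)
```

```text
t=20.5 tray [-77.9   0.1] z 0.0808 yawT 0.03 tilt [ 0.001  0.    -1.   ] F [ 1.1 -0.2  0.6] w -0.0002
[-43.37   0.92   2.39] -44.1
[-20.59  36.36   0.4 ] -98.9
[-20.09 -36.6    1.91] -31.5
```

View pics/w13_hex.png

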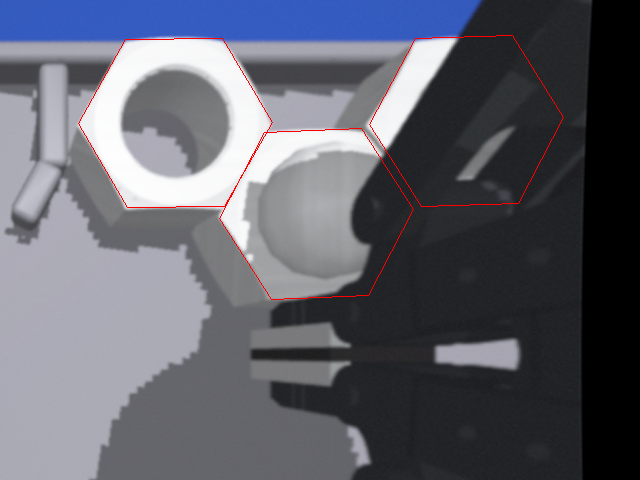

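Nearly nested; creep in until the force rises.

>>> drive_tool:
  steps: [0.001,0,0,0,0,0,1,0.001,0,0,0,0,0,1,0,0,0,0,0,0,1,0,0,0,0,0,0,1]

```text
clock: 20.87
eef_pos: [0.5531, 0.2142, 0.0806]
tool_rot: [0.997, 0.077, -0.001, 0.0]
ft_force: [-5.0, -0.4, 3.8]
grip_width: -0.0003
```

>>> drive_tool:
  steps: [0.001,0,0,0,0,0,1,0.001,0,0,0,0,0,1,0,0,0,0,0,0,1,0,0,0,0,0,0,1]

```text
clock: 21.2
eef_pos: [0.5539, 0.2141, 0.0804]
tool_rot: [0.997, 0.077, -0.002, 0.001]
ft_force: [-7.9, -1.4, 5.9]
grip_width: 0.0002
```

>>> drive_tool:
  steps: [0.001,0,0,0,0,0,1,0.001,0,0,0,0,0,1,0,0,0,0,0,0,1,0,0,0,0,0,0,1]

```text
clock: 21.53
eef_pos: [0.5549, 0.214, 0.0804]
tool_rot: [0.997, 0.077, -0.004, 0.001]
ft_force: [-10.8, -3.5, 8.3]
grip_width: -0.0002
```

Run:
```python
from tray import *
st()
```

```text
t=21.5 tray [-75.5  -0.4] z 0.0804 yawT 0.03 tilt [-0.007 -0.002 -1.   ] F [-10.8  -3.5   8.3] w -0.0002
```

>>> drive_tool:
  steps: [-0.006,0,0,0,0,0,1,-0.01,0,0,0,0,0,1,-0.015,0.01,-0.01,0,0,0,1,-0.02,0.02,-0.03,0,0,0,1,-0.01,0.01,-0.02,0,0,0,1,0,0,0,0,0,0,1,0,0,0,0,0,0,1,0,0,0,0,0,0,1]

```text
clock: 22.2
eef_pos: [0.5048, 0.1665, 0.1407]
tool_rot: [0.997, 0.077, 0.001, -0.0]
ft_force: [-0.1, 0.7, -0.0]
grip_width: 0.0002
```

Run:
```python
from tray import *
st();snap('wrist','w14')
hexes('w14',[(-41,0),(-21,36),(-21,-36)],xr=(-90,10),yr=(75,-75),s=5,dth=10)
```

```text
t=22.2 tray [-132.2  -39.7] z 0.1407 yawT 0.02 tilt [ 0.002  0.001 -1.   ] F [-0.1  0.7 -0. ] w 0.0002
[-41.81   0.07   0.09] -74.0
[-20.53  36.63   0.35] -102.5
[-2.043e+01 -3.653e+01  2.000e-02] -93.5
```

View pics/w14_hex.png

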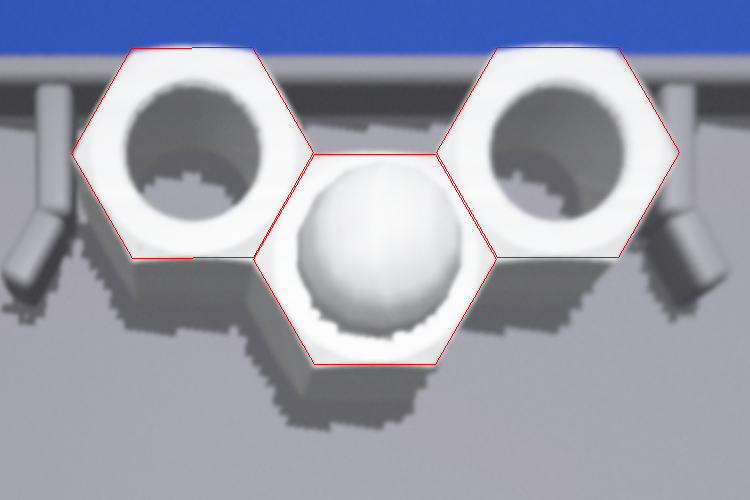

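Run:
```python
from tray import *
p,y=plan(tw(-105,0,.10),YY,4,1)
plan(tw(-92,0,.0805),YY,2,1,p,y)
```

```text
p0 [0.5044 0.1665 0.1401] yaw0 8.88
[0.0069, -0.0099, 0.01, 0, 0, 0.01, 1, 0.0069, -0.0099, 0.01, 0, 0, 0.01, 1, 0.0069, -0.0099, 0.01, 0, 0, 0.01, 1, 0.0069, -0.0099, 0.01, 0, 0, 0.01, 1]
p0 [0.5256 0.2099 0.1   ] yaw0 8.84
[0.0065, 0.0, 0.0098, 0, 0, -0.0, 1, 0.0065, 0.0, 0.0098, 0, 0, -0.0, 1]
```

>>> drive_tool:
  steps: [0.0069,-0.0099,0.01,0,0,0,1,0.0069,-0.0099,0.01,0,0,0,1,0.0069,-0.0099,0.01,0,0,0,1,0.0069,-0.0099,0.01,0,0,0,1,0.0065,0,0.01,0,0,0,1,0.0065,0,0.01,0,0,0,1,0.003,0,0,0,0,0,1,0.003,0,0,0,0,0,1]

```text
clock: 22.92
eef_pos: [0.5437, 0.2118, 0.0793]
tool_rot: [0.997, 0.077, -0.001, 0.001]
ft_force: [-0.3, -0.1, -1.0]
grip_width: -0.0
```

>>> drive_tool:
  steps: [0.003,0,0,0,0,0,1,0.003,0,0,0,0,0,1,0.002,0,0,0,0,0,1,0.001,0,0,0,0,0,1,0.001,0,0,0,0,0,1,0,0,0,0,0,0,1,0,0,0,0,0,0,1]

```text
clock: 23.5
eef_pos: [0.5538, 0.2139, 0.0809]
tool_rot: [0.997, 0.077, 0.0, -0.0]
ft_force: [-0.1, -0.4, -0.2]
grip_width: -0.0004
```

>>> drive_tool:
  steps: [0.001,0,0,0,0,0,1,0.001,0,0,0,0,0,1,0.001,0,0,0,0,0,1,0.001,0,0,0,0,0,1,0,0,0,0,0,0,1,0,0,0,0,0,0,1]

```text
clock: 24.0
eef_pos: [0.5548, 0.2141, 0.0803]
tool_rot: [0.997, 0.078, -0.003, 0.0]
ft_force: [-8.4, -1.3, 6.2]
grip_width: 0.0
```

Run:
```python
from tray import *
st()
```

```text
t=24.0 tray [-75.6  -0.3] z 0.0803 yawT 0.06 tilt [-0.007 -0.001 -1.   ] F [-8.4 -1.3  6.2] w 0.0000
```

>>> drive_tool:
  steps: [0.0015,0,0,0,0,0,1,0.0015,0,0,0,0,0,1,0.0015,0,0,0,0,0,1,0,0,0,0,0,0,1,0,0,0,0,0,0,1]

```text
clock: 24.42
eef_pos: [0.5555, 0.2142, 0.0802]
tool_rot: [0.997, 0.078, -0.007, 0.001]
ft_force: [-18.0, -3.1, 14.8]
grip_width: -0.0003
```

Run:
```python
from tray import *
st()
```

```text
t=24.4 tray [-74.8  -0.3] z 0.0802 yawT 0.10 tilt [-0.015 -0.003 -1.   ] F [-18.   -3.1  14.8] w -0.0003
```

>>> drive_tool:
  steps: [-0.003,0,0,0,0,0,1,-0.003,0,0,0,0,0,1,-0.005,0,0,0,0,0,1,-0.01,0,0,0,0,0,1,-0.015,0.01,-0.01,0,0,0,1,-0.02,0.015,-0.03,0,0,0,1,-0.015,0.01,-0.04,0,0,0,1,0,0,-0.04,0,0,0,1]

```text
clock: 25.08
eef_pos: [0.4945, 0.1679, 0.1981]
tool_rot: [0.997, 0.077, -0.003, 0.001]
ft_force: [0.3, 0.2, -0.9]
grip_width: -0.0001
```

>>> drive_tool:
  steps: [0,0,0,0,0,0,1,0,0,0,0,0,0,1,0,0,0,0,0,0,1,0,0,0,0,0,0,1]

```text
clock: 25.42
eef_pos: [0.4977, 0.1703, 0.1975]
tool_rot: [0.997, 0.077, -0.001, 0.0]
ft_force: [-0.5, -0.7, -0.2]
grip_width: -0.0
```

Run:
```python
from tray import *
st();snap('wrist','w15');snap('top','t15')
hexes('w15',[(-41,0),(-21,36),(-21,-36)],xr=(-90,10),yr=(75,-75),s=5,dth=10)
```

```text
t=25.4 tray [-138.7  -34.8] z 0.1975 yawT 0.03 tilt [-0.002 -0.001 -1.   ] F [-0.5 -0.7 -0.2] w -0.0000
[-41.83   0.1   -0.21] -68.9
[-20.48  36.64   0.21] -96.6
[-2.041e+01 -3.664e+01  2.000e-02] -88.9
```

View pics/w15_hex.png

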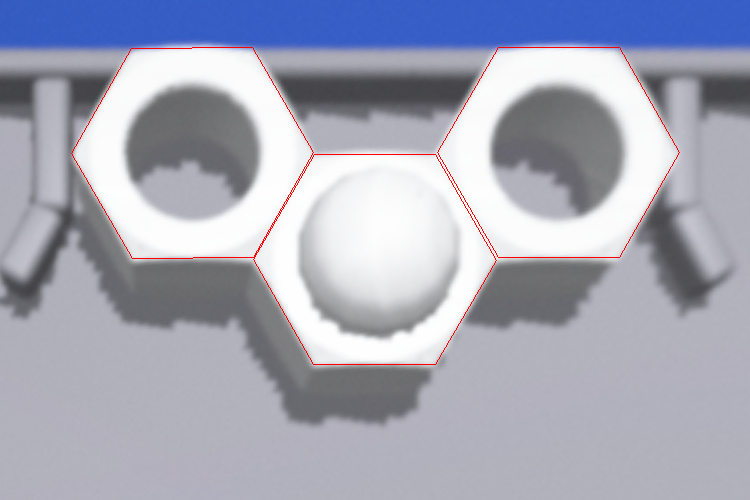

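View pics/t15.png

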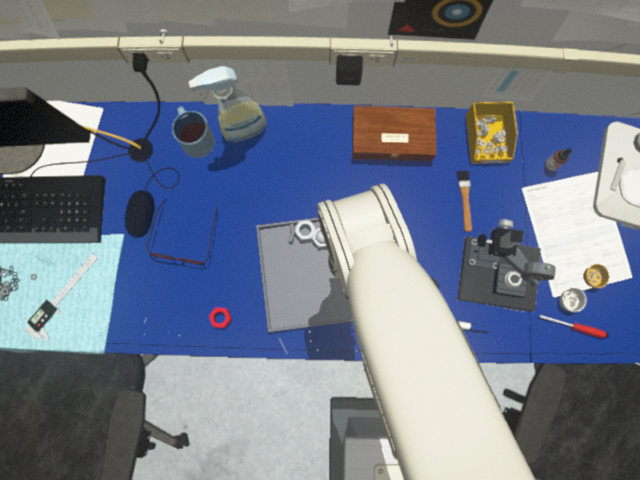

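The three nuts are packed and the surroundings are undisturbed: glasses, red nut and brush are in place, and the marker shows only where the arm leaves it visible. The robot is clear, so I'm handing in.

```bash
python3 -c "
from h import *
print(job_done())"
```

```text
the job is handed in; nothing more can be done
None
```

I packed the three nuts in the bay and handed the job in at about 25.5 s of the 67 s allowed. I gripped each nut across its flats and slid it along the floor to its place in front of the bay. I then pushed it home with the closed fingers: the left plain nut, the right plain nut, then the cap nut into the V between them.

**Final positions:** these come from the last wrist picture, in the bay frame. The camera's bias is about 0.5 mm in x.

| Nut | x (mm) | y (mm) | Yaw (°) |
|---|---|---|---|
| Left plain | -20.5 | +36.6 | 0.2 |
| Right plain | -20.4 | -36.6 | 0.0 |
| Cap | -41.8 | +0.1 | -0.2 |

**Seating:** I pushed the cap nut home twice, the second time at about 18 N. The first and second pushes stopped at the same place, and it fitted the same in the pictures after each. The highest wrist force I read was about 24 N.

**Checks that disagreed:** taken literally, the fitted outlines leave 0.3 to 0.4 mm between the cap nut and each plain nut. I put that down to the fit, not a real gap. Some earlier fits gave yaws off by up to 2.4°, where a finger hid part of a nut or the fit saturated; clearer views brought them back within about 0.4°.

**Surroundings:** in the last top view the glasses, brush and red nut were where they began. The arm hid the black nut and part of the marker, so I could not confirm those two directly. The tool never went near either of them low down.

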